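Scan in the laundry canisters and put them away

TASK

Log the laundry canisters (two or three are there) with the code reader: stand them all upright on the black scan mat, each turned so that its barred side faces the reader's window squarely, then press the red treadle down to its stop and hold it for a second while they stand so. Afterwards stand all the canisters upright in the blue tray, let the treadle spring back up, and leave everything else on the counter where it is.

Things in the scene. Friction and masses are not known exactly. Their poses are not given: they have to be found in the camera images.
- can_a_center (a point): centre (half-way up) of the laundry canister with the blue cap: an upright white cylinder, 66 mm across and 80 mm tall (cap: top 16 mm; black weighted foot: bottom 16 mm), 0.3 kg. z points up its axis; x points out of its marked side, a white patch with black bars. A black stripe on the cap runs from the middle to the edge on that side. May be absent (None).
- can_b_center (a point): centre (half-way up) of the laundry canister with the orange cap: an upright white cylinder, 66 mm across and 80 mm tall (cap: top 16 mm; black weighted foot: bottom 16 mm), 0.3 kg. z points up its axis; x points out of its marked side, a white patch with black bars. A black stripe on the cap runs from the middle to the edge on that side. May be absent (None).
- can_c_center (a point): centre (half-way up) of the laundry canister with the green cap: an upright white cylinder, 66 mm across and 80 mm tall (cap: top 16 mm; black weighted foot: bottom 16 mm), 0.3 kg. z points up its axis; x points out of its marked side, a white patch with black bars. A black stripe on the cap runs from the middle to the edge on that side. May be absent (None).
- mat (a point): centre of the scan mat, at counter height: a flat black rectangle with a yellow border, 130 mm (its x) by 280 mm (its y), 1 mm thin, lying in front of the code reader and fixed to it. Its x axis points straight at the reader's window, y along the window, z up.
- window (a point): centre of the code reader's long window: a black strip with a red line, 250 mm long and 44 mm above the counter, 115 mm from the mat's centre along the mat's x. The reader is a fixed grey block, 80 mm high, 280 mm long (along the mat's y), 85 mm deep.
- pedal (a joint): angle of the reader's red treadle: 0 = sprung up, 0.20 rad = down on its stop. It springs back by itself; pressing at the pad takes about 3 N at first and 8 N at the stop.
- pedal_pad (a point): point to press: on the top of the rubber pad near the treadle's free end, moving with it; it sinks about 17 mm from up (some 46 mm above the counter) to the stop. The treadle is 112 mm long and 70 mm wide, hinged low at the end away from the robot, on a fixed base 130 by 90 mm.
- tray_in (a point): centre of the inner floor of the blue storage tray, a fixed open box, outside 130 mm (its x) by 270 mm (its y), walls 5 mm thick, rim 22 mm above the counter, inner floor about 5 mm above the counter; z up.
- funnel: teal silicone funnel standing on its wide mouth, 110 mm across, 115 mm tall; origin at the centre of its underside. Leave it alone.
- bottle: green glass bottle with a cork, 68 mm across, 200 mm tall; origin at the centre of its underside. Leave it alone.
- ramekin: white ceramic ramekin, 80 mm across, 45 mm tall; origin at the centre of its underside. Leave it alone.
- pin_a: red plastic clothespin lying flat, 78 mm long (along its x), 12 mm high. Leave it alone.
- pin_b: second red plastic clothespin, the same. Leave it alone.
There are look-alikes about, which are no part of the job. Leave any yellow look-alike of the part that bears can_c_center alone.

How it is judged:
By the outcome, as a careful person would: the job done as asked, in the order asked, and still so for the second after the job is handed in, with the robot touching nothing.
Of can_a, can_b, can_c only 2 to 3 are there at a start; the rules pass over those that are not, and their reading is None.
At some moment in a run one of can_a, can_b, can_c may be knocked a few centimetres aside while the robot is not near it.
It also fails if it takes over 210 s, if anything falls off the work surface, if the arm or the gripper's body presses on something with over 40 N, if the wrist force passes 120 N, or if a joint passes its speed limit or range.

ROBOT

A 6-joint arm with a two-finger parallel gripper is mounted at the origin on the work surface. World frame = base frame: x ahead of the robot, y to its left, z up, the work surface at z = 0. Lengths are in m, angles in rad, forces in N, time in s.
With the tool pointing down it reaches from about 0.325 to 0.925 m from the base axis. Payload 3.1 kg.
Tool frame: the origin (TCP) lies on the front face of the gripper's body, between the roots of the fingers; the fingertips stand 73 mm ahead of it and the grasp point (between the pads) lies 54 mm ahead of it (hold_point_z is the distance from the TCP to the grasp point, in m); z points along the fingers, y is the line along which they close (so a half turn about z gives the same grasp; the last joint's range is limited). The gripper opens to 85 mm and grips with 20 to 120 N. Pads are 22 mm wide; open, the fingers measure 114 mm over their backs; the gripper's body (76 mm by 85 mm) begins 54 mm behind the grasp point. The pads swing forward as they close: fully open they stand 13 mm farther back than shut.
Start: joints at [-1.378, 0.217, 1.613, -0, 1.311, -0.112], TCP at [0.188, -0.596, 0.304] pointing down, gripper open.
Joint ranges: [-2.75, 2.75], [-0.78, 2.1], [0.31, 2.55], [-1.13, 4.27], [0.13, 2.63], [-2.58, 2.58]. Speed limits (rad/s): [2.79, 2.79, 3.14, 3.14, 3.14, 3.14].

INTERFACE

Orientations are given as a unit quaternion [w, x, y, z].
In Python, from cell import observe, get_image, camera_model, finish_job, hold_point_z gives the robot as it stands. The module is installed in compiled form; this text tells all that it offers.
- The arm moves only by the tool servo_tool, never from a script. Its arguments are lists of equal length, an entry for each row: "linear": the shift along the tool's x, y, z in cm, a list of three; "angular": the turn, a rotation vector about the tool's x, y, z in rad, a list of three; "jaw": the closure, from 0 (fully open) to 1 (shut). A call has 1 to 10 rows; each row is the pose to reach, as a shift and turn from the pose commanded when the call began, along the tool's axes at that moment; what a row does not reach only later rows make up. A row lasts 1/12 s, in which the tool goes at most 41.7 mm and 7.16 degrees, less where a joint would pass 70% of its speed; a pose out of reach is approached as far as the arm can. A call with a gripper value outside its range is refused whole. The fingers move at their own pace and stop on an object; the grip force is fixed at half the most. Time passes only in rows, so rows that repeat a pose let the fingers close. It gives the time, the measured TCP pose, the force, the opening and the grip force at its end, in the units of the state.
- observe(): the state, without advancing time (a new reading comes with each control period).
- get_image(name): name is "scene" or "top" or "wrist"; returns the picture (384x512x3 uint8, red, green, blue); there is no depth.
- camera_model(name): a dict with "intrinsics" (3x3 intrinsics, pixels), "R" (3x3) and "t" (3): a world point X has camera coordinates R X + t. Camera axes: x right, y down, z forward; pixel columns grow to the right and rows downward; lengths in m; the calibration is good to about 2 mm. A picture is of the moment at which its call begins: read the wrist's pose just before it. camera_model takes no time and is no camera call; for the wrist camera it gives the pose at the moment of the call.
- finish_job(): hands the job in; it is judged then, once.
The state is a dict: "t": time; "joint_pos": joint angles; "qd": joint speeds; "joint_torque": joint torques, N m; "ee_pos": TCP position; "tcp_rot": TCP orientation; "contact_force": force on the tool from outside, world axes, zero at the start; "torque": the same for the moment, N m; "gripper_width": opening from 0.0 (shut) to 1.0 (fully open); "grasp_force": force on a finger pad.
Only numpy, scipy, OpenCV 4.12 (cv2) and the standard library are available. Lean on these libraries where they do the work, as an engineer would, in place of code of your own. Each camera call takes 0.05 s, during which the arm holds its last target. There are 200 camera calls.

## Working session

There is one attempt and no reset: what is moved stays moved. The work goes in short steps, Python scripts to look and compute and a tool call to move; the robot and the scene stay as the last step left them, time stands still between calls to the robot, and variables do not carry over. Pictures are saved under pics/ and viewed, at most 14 in all, crops included, and the job is handed in when it is done.

Besides the shell and the picture viewer there is one more tool, called after "Call:" as name(argument=value, ...), one argument or row to a line, values as JSON. servo_tool: Moves the arm, as the interface text tells. Its arguments: {"type":"object","properties":{"linear":{"type":"array"},"angular":{"type":"array"},"jaw":{"type":"array"}},"required":["linear","angular","jaw"]}

```bash
mkdir -p pics; python3 - <<'E'
from cell import *
import cv2,numpy as np
print(observe(), hold_point_z)
for n in("scene","top"):
    im=get_image(n); cv2.imwrite(f"pics/{n}0.png",im[:,:,::-1])
    m=camera_model(n); print(n,np.round(m["intrinsics"],1).tolist(),np.round(m["R"],3).tolist(),np.round(m["t"],3).tolist())
a=cv2.imread("pics/top0.png");cv2.imwrite("pics/top0b.png",cv2.resize(a,(800,600),interpolation=cv2.INTER_CUBIC))
a=cv2.imread("pics/scene0.png");cv2.imwrite("pics/scene0b.png",cv2.resize(a,(800,600),interpolation=cv2.INTER_CUBIC))
E
```

```text
{'t': 0.0, 'joint_pos': array([-1.37821899e+00,  2.17763843e-01,  1.61494051e+00, -1.74203816e-05,
        1.31127068e+00, -1.12194990e-01]), 'qd': array([ 0.00110794, -0.00020937, -0.00029855, -0.00093878, -0.00187671,
        0.00067641]), 'joint_torque': array([ 1.29602897e-03, -3.96836543e+01, -3.03853548e+01, -1.49355324e-04,
        9.68030101e-03, -1.49321767e-05]), 'ee_pos': array([ 0.18744464, -0.5955585 ,  0.30255871]), 'tcp_rot': array([-1.18989039e-03,  9.88410637e-01,  1.51799188e-01, -5.62714963e-05]), 'contact_force': array([ 0.36767535,  0.10392363, -0.57333357]), 'torque': array([ 0.03360877,  0.019116  , -0.03512211]), 'grasp_force': 0.0, 'gripper_width': 0.9967353132649022} 0.0539
scene [[492.4, 0.0, 254.6], [0.0, 492.4, 190.0], [0.0, 0.0, 1.0]] [[0.86, 0.509, -0.011], [0.352, -0.61, -0.71], [-0.368, 0.607, -0.704]] [-0.438, -0.123, 1.486]
top [[459.1, 0.0, 252.3], [0.0, 459.1, 187.3], [0.0, 0.0, 1.0]] [[0.025, -1.0, 0.01], [-0.988, -0.026, -0.149], [0.149, -0.006, -0.989]] [-0.005, 0.534, 1.259]
```

View pics/top0b.png

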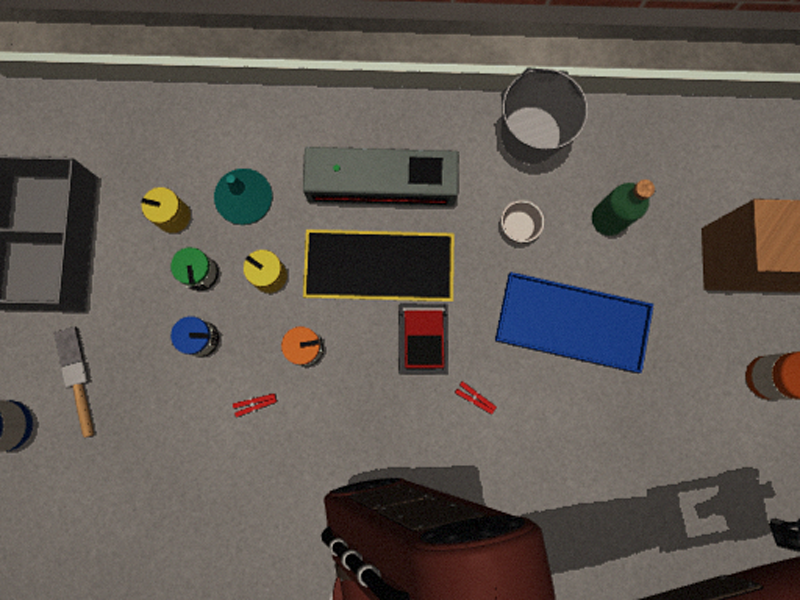

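View pics/scene0b.png

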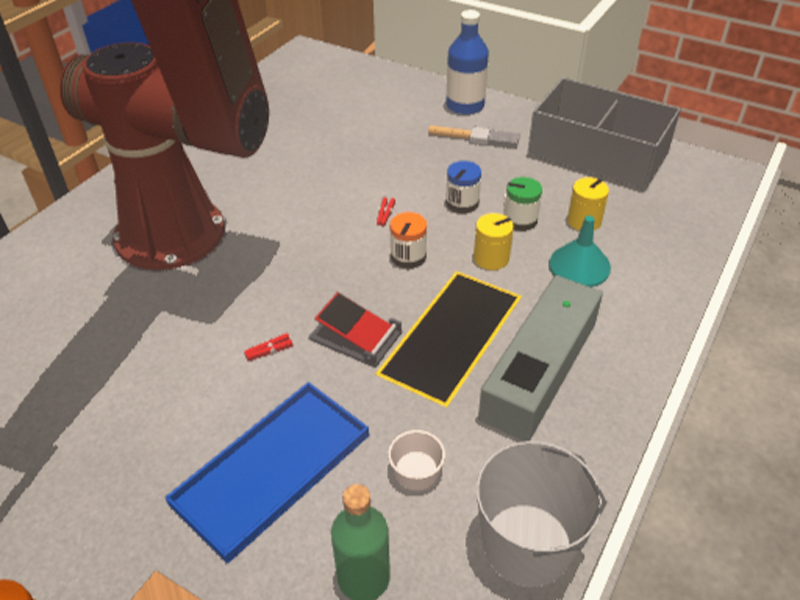

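```bash
cat > h.py <<'E'
from cell import *
import cv2,numpy as np
from scipy.spatial.transform import Rotation as Ro
HUE={'blue':(105,125),'orange':(8,19),'green':(50,72),'yellow':(22,34)}
def cast(cm,uv,z):
    uv=np.atleast_2d(np.asarray(uv,float)); K,R,t=cm["intrinsics"],cm["R"],cm["t"]
    d=np.c_[uv,np.ones(len(uv))]@np.linalg.inv(K).T@R; c=-R.T@t
    return c+d*((z-c[2])/d[:,2])[:,None]
def proj(cm,X):
    q=np.atleast_2d(X)@cm["R"].T+cm["t"]; q=q@cm["intrinsics"].T; return q[:,:2]/q[:,2:]
def snap(n,save=None):
    cm=camera_model(n); im=get_image(n)
    if save: cv2.imwrite(f"pics/{save}.png",cv2.resize(im[:,:,::-1],None,fx=1.5,fy=1.5,interpolation=cv2.INTER_CUBIC))
    return im,cm
def blobs(im,col,amin=60,smin=110,vmin=50):
    h=cv2.cvtColor(im,cv2.COLOR_RGB2HSV); lo,hi=HUE[col]
    m=cv2.inRange(h,(lo,smin,vmin),(hi,255,255))
    n,l,s,c=cv2.connectedComponentsWithStats(m)
    return [(s[i,4],c[i],(l==i).astype(np.uint8)) for i in range(1,n) if s[i,4]>=amin]
def cans(im,cm,col,z=0.08,**k):
    """cap centre, marked-side angle (deg) of each blob, by stripe inside the cap hull"""
    out=[]
    for a,c,m in blobs(im,col,**k):
        cn=np.vstack(cv2.findContours(m,cv2.RETR_EXTERNAL,cv2.CHAIN_APPROX_NONE)[0])
        hull=cv2.convexHull(cn); P=cast(cm,hull[:,0],z)[:,:2].astype(np.float32)
        (x,y),r=cv2.minEnclosingCircle(P)
        # view from an angle: far edge of the hull is the top rim; drop rays' shift of side
        hm=cv2.fillPoly(np.zeros_like(m),[hull],1)
        g=cv2.cvtColor(im,cv2.COLOR_RGB2GRAY)
        d=(hm>0)&(m==0)&(g<60)
        v,u=np.nonzero(d); S=cast(cm,np.c_[u,v],z)[:,:2]
        if len(S)<8: out.append((col,a,c.round(),np.array([x,y]),r,None));continue
        w,V=np.linalg.eigh(np.cov(S.T)); e=V[:,1]; s=S.mean(0)
        if e@(s-[x,y])<0:e=-e
        b=s-[x,y]
        out.append((col,int(a),c.round(),np.round([x,y],4),round(r,4),'pca %.1f ray %.1f n%d len %.3f'%(np.degrees(np.arctan2(e[1],e[0])),np.degrees(np.arctan2(b[1],b[0])),len(S),np.sqrt(w[1]*12))))
    return out
def pose():
    o=observe(); q=o["tcp_rot"]; return o,np.array(o["ee_pos"]),Ro.from_quat([q[1],q[2],q[3],q[0]])
def delta(pt,yaw):
    """tool-axes shift cm and turn for grasp point at pt, tool down, jaw (y) axis at yaw deg (not mod 180)"""
    o,p,R=pose(); T=Ro.from_matrix(np.c_[[np.sin(np.radians(yaw)),-np.cos(np.radians(yaw)),0],[np.cos(np.radians(yaw)),np.sin(np.radians(yaw)),0],[0,0,-1]])
    tcp=np.array(pt)+[0,0,hold_point_z]
    print('t %.1f'%o['t'],'lin cm',(R.inv().apply(tcp-p)*100).round(2),'ang',(R.inv()*T).as_rotvec().round(3),'j6 %.2f'%o['joint_pos'][5])
def jawyaw():
    y=pose()[2].as_matrix()[:,1]; return np.degrees(np.arctan2(y[1],y[0]))
E
python3 - <<'E'
from h import *
im,cm=snap("top"); np.set_printoptions(suppress=True)
print('cam',-cm["R"].T@cm["t"])
for c in HUE:
    for r in cans(im,cm,c): print(*r)
h=cv2.cvtColor(im,cv2.COLOR_RGB2HSV)
def rect(m,z,name):
    cn=max(cv2.findContours(m,cv2.RETR_EXTERNAL,cv2.CHAIN_APPROX_NONE)[0],key=cv2.contourArea)
    P=cast(cm,cn[:,0],z)[:,:2].astype(np.float32); print(name,cv2.minAreaRect(P*1000),cv2.boundingRect(cn))
y=cv2.inRange(h,(20,100,80),(34,255,255)); rect(y,0.001,'mat')
rect(cv2.inRange(h,(105,120,50),(125,255,255)),0.022,'tray')
red=cv2.inRange(h,(0,120,60),(6,255,255)); n,l,s,c=cv2.connectedComponentsWithStats(red)
for i in range(1,n):
    if s[i,4]>40: print('red',s[i],cast(cm,c[i],0.04))
print('jaw',jawyaw())
s=im[140:255,85:260];cv2.imwrite('pics/crop1.png',cv2.resize(s[:,:,::-1],None,fx=4,fy=4,interpolation=cv2.INTER_CUBIC))
w,_=snap("wrist","w0")
E
```

```text
cam [0.34045797 0.01640627 1.32415759]
blue 4197 [367. 206.] [ 0.4863 -0.3058] 0.1418 pca -100.0 ray -112.9 n138 len 0.319
blue 418 [120. 214.] [0.4452 0.3628] 0.0329 pca -102.6 ray -96.9 n37 len 0.031
orange 121 [412. 121.] [ 0.72825289 -0.43543825] 0.0187536533921957 None
orange 1346 [497. 150.] [ 0.6508 -0.6729] 0.0767 pca -152.7 ray 123.6 n35 len 0.182
orange 448 [191. 221.] [0.4325 0.1705] 0.0336 pca -60.0 ray -85.6 n35 len 0.037
orange 421 [504. 240.] [ 0.403  -0.6877] 0.0412 pca 177.4 ray 89.4 n20 len 0.074
orange 104 [482. 242.] [ 0.3969 -0.6334] 0.037 pca 10.6 ray 92.4 n21 len 0.070
orange 235 [ 53. 262.] [0.3127 0.5374] 0.0456 pca -162.2 ray -95.3 n11 len 0.081
green 243 [401. 130.] [ 0.706  -0.4067] 0.0334 pca 39.9 ray -50.1 n137 len 0.051
green 393 [121. 169.] [0.5678 0.3719] 0.033 pca 172.1 ray -164.3 n40 len 0.040
yellow 455 [104. 132.] [0.6731 0.4209] 0.044 pca -112.1 ray -137.9 n111 len 0.085
yellow 712 [243. 171.] [0.5765 0.038 ] 0.1437 pca 90.1 ray 33.1 n3506 len 0.250
yellow 432 [168. 171.] [0.5639 0.2373] 0.0399 pca -121.4 ray -113.0 n54 len 0.095
mat ((592.6912231445312, 39.90069580078125), (131.5050506591797, 281.2275390625), 0.015671158209443092) (194, 147, 97, 46)
tray ((492.4143981933594, -321.46173095703125), (271.0595703125, 129.72264099121094), 78.68956756591797) (317, 174, 101, 64)
red [259 199  26  37 512] [[ 0.46595388 -0.04424633  0.04      ]]
red [291 244  27  21 181] [[ 0.34909937 -0.14003271  0.04      ]]
red [149 252  28  15 175] [[0.32992741 0.25186922 0.04      ]]
red [299 341  33   9  56] [[ 0.10675883 -0.16819188  0.04      ]]
red [ 272  345   74   39 2191] [[ 0.05253284 -0.15736004  0.04      ]]
red [213 370   7  14  59] [[0.01905379 0.09341123 0.04      ]]
red [222 372  14  12  89] [[0.01795775 0.06243154 0.04      ]]
jaw -72.5342691225336
```

View pics/crop1.png

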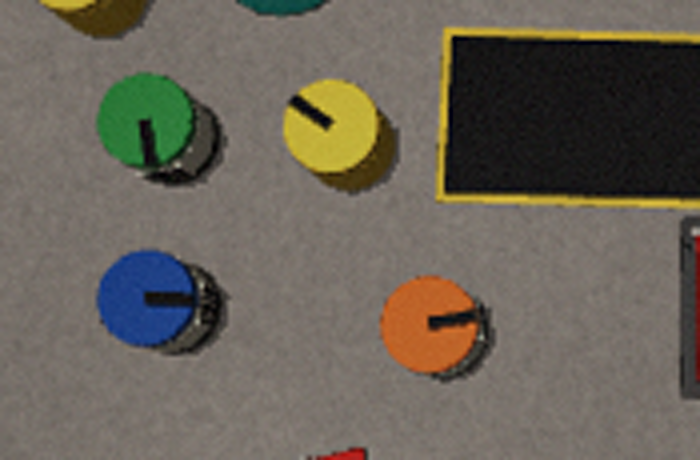

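View pics/w0.png

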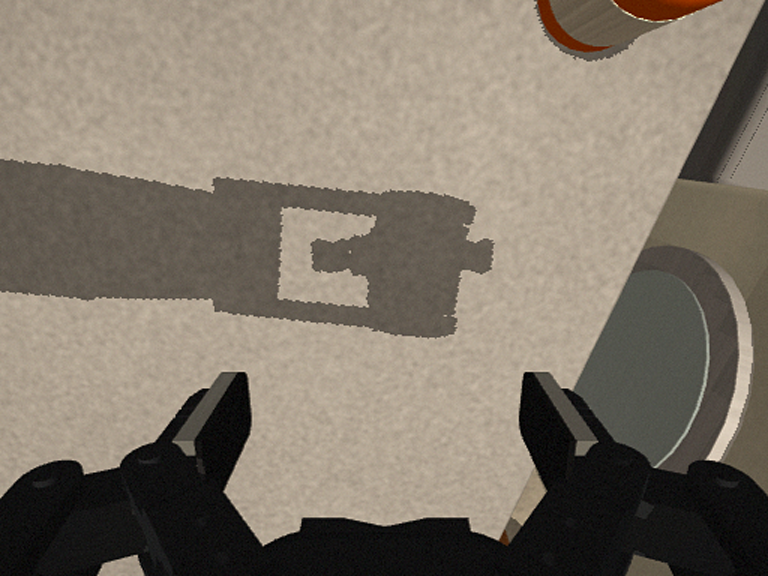

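Chosen by description: the blue (120,214), orange (191,221) and green (121,169) capped cans, in 512-wide top-image pixels. All three show bars. The plain yellow ones at (168,171) and (104,132) are the look-alikes. The cap radii come out at 33 mm, and the mat (131×281 mm) and tray (130×271 mm) match their given sizes.

```bash
python3 - <<'E'
from h import *
cm=camera_model("wrist"); o,p,R=pose()
print('cam in tool cm',R.inv().apply(-cm["R"].T@cm["t"]-p)*100,'axis tool',R.inv().apply(cm["R"][2]), 'aim at .08',cast(cm,(256,150),.08)-p, cm["intrinsics"][0,0])
delta((.50,.33,.24),-72.5)
t=camera_model("top"); print('pad',cast(t,(271.4,224),.046))
E
```

```text
cam in tool cm [ 7.73406327e+00 -6.06681290e-03 -7.03956732e+00] axis tool [-3.01670159e-01  2.78867609e-04  9.53412312e-01] aim at .08 [[ 0.02459909  0.00839829 -0.22304059]] 310.2510328962504Traceback (most recent call last):
  File "<stdin>", line 4, in <module>
  File "h.py", line 42, in delta
    o,p,R=pose(); T=Ro.from_matrix(np.c_[[np.sin(np.radians(yaw)),-np.cos(np.radians(yaw)),0],[np.cos(np.radians(yaw)),np.sin(np.radians(yaw)),0],[0,0,-1]])
                    ~~~~~~~~~~~~~~^^^^^^^^^^^^^^^^^^^^^^^^^^^^^^^^^^^^^^^^^^^^^^^^^^^^^^^^^^^^^^^^^^^^^^^^^^^^^^^^^^^^^^^^^^^^^^^^^^^^^^^^^^^^^^^^^^^^^^^^^^
  File "scipy/spatial/transform/_rotation.pyx", line 1143, in scipy.spatial.transform._rotation.Rotation.from_matrix
ValueError: Non-positive determinant (left-handed or null coordinate frame) in rotation matrix 0: [[-0.95371695  0.3007058   0.        ]
 [-0.3007058  -0.95371695  0.        ]
 [ 0.          0.         -1.        ]].
```

```bash
sed -i 's/np.c_\[\[np.sin(np.radians(yaw)),-np.cos(np.radians(yaw)),0\]/np.c_[[-np.sin(np.radians(yaw)),np.cos(np.radians(yaw)),0]/' h.py; python3 - <<'E'
from h import *
delta((.56,.37,.24),-72.5)
t=camera_model("top"); print('pad',cast(t,(271.4,224),.046))
E
```

```text
t 0.2 lin cm [ 64.51 -80.95   1.05] ang [-0.002 -0.    -0.001] j6 -0.11
pad [[ 0.43139095 -0.04666283  0.046     ]]
```

Call:
servo_tool(
  linear=[
    [2.1, -2.6, 0],
    [4.3, -5.4, 0],
    [6.4, -8.1, 0],
    [8.6, -10.8, 0],
    [10.7, -13.5, 0],
    [12.9, -16.2, 0],
    [15, -18.9, 0],
    [17.2, -21.6, 0],
    [19.3, -24.3, 0],
    [21.5, -27, 0],
  ],
  angular=[
    [0, 0, 0],
    [0, 0, 0],
    [0, 0, 0],
    [0, 0, 0],
    [0, 0, 0],
    [0, 0, 0],
    [0, 0, 0],
    [0, 0, 0],
    [0, 0, 0],
    [0, 0, 0],
  ],
  jaw=[0, 0, 0, 0, 0, 0, 0, 0, 0, 0],
)

```text
t: 1.03
ee_pos: [0.3117, -0.2724, 0.3038]
tcp_rot: [0.0, 0.988, 0.151, 0.0]
contact_force: [0.3, 0.1, -0.0]
gripper_width: 0.999
grasp_force: 0.0
```

Call:
servo_tool(
  linear=[
    [2.1, -2.6, 0],
    [4.3, -5.4, 0],
    [6.4, -8.1, 0],
    [8.6, -10.8, 0],
    [10.7, -13.5, 0],
    [12.9, -16.2, 0],
    [15, -18.9, 0],
    [17.2, -21.6, 0],
    [19.3, -24.3, 0],
    [21.5, -27, 0],
  ],
  angular=[
    [0, 0, 0],
    [0, 0, 0],
    [0, 0, 0],
    [0, 0, 0],
    [0, 0, 0],
    [0, 0, 0],
    [0, 0, 0],
    [0, 0, 0],
    [0, 0, 0],
    [0, 0, 0],
  ],
  jaw=[0, 0, 0, 0, 0, 0, 0, 0, 0, 0],
)

```text
t: 1.87
ee_pos: [0.4357, 0.0498, 0.3039]
tcp_rot: [0.0, 0.988, 0.152, 0.0]
contact_force: [0.5, -0.9, -0.9]
gripper_width: 1.003
grasp_force: 0.0
```

Call:
servo_tool(
  linear=[
    [2.1, -2.6, 0],
    [4.3, -5.4, 0],
    [6.4, -8.1, 0],
    [8.6, -10.8, 0],
    [10.7, -13.5, 0],
    [12.9, -16.2, 0],
    [15, -18.9, 0],
    [17.2, -21.6, 0],
    [19.3, -24.3, 0],
    [21.5, -27, 0],
  ],
  angular=[
    [0, 0, 0],
    [0, 0, 0],
    [0, 0, 0],
    [0, 0, 0],
    [0, 0, 0],
    [0, 0, 0],
    [0, 0, 0],
    [0, 0, 0],
    [0, 0, 0],
    [0, 0, 0],
  ],
  jaw=[0, 0, 0, 0, 0, 0, 0, 0, 0, 0],
)

```text
t: 2.7
ee_pos: [0.5599, 0.3717, 0.3034]
tcp_rot: [0.0, 0.988, 0.152, -0.0]
contact_force: [0.4, -0.6, -0.7]
gripper_width: 1.004
grasp_force: 0.0
```

```bash
python3 - <<'E'
from h import *
im,cm=snap("wrist","w1")
for c in('blue','orange','green'):
    for r in cans(im,cm,c,amin=400): print(*r)
delta((.568,.372,.24),-72.5)
E
```

```text
blue 2402 [228. 269.] [0.4507 0.3681] 0.0353 pca -101.1 ray -101.6 n150 len 0.026
orange 902 [ 63. 288.] [0.37218821 0.53961813] 0.034953221678733826 None
green 3226 [255. 162.] [0.5709 0.3771] 0.0336 pca -166.4 ray -165.1 n188 len 0.030
t 2.8 lin cm [0.47 0.69 0.87] ang [-0.005 -0.003  0.002] j6 1.75
```

View pics/w1.png

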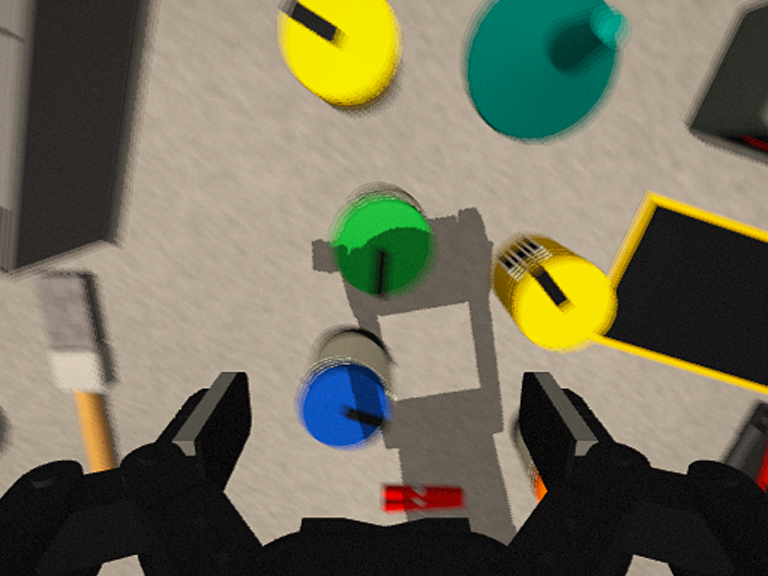

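The picture is motion-blurred: green cap at (383,245), blue cap at (345,405). I'll measure again now the arm is still.

```bash
python3 - <<'E'
from h import *
for k in range(2):
    im,cm=snap("wrist")
for c in('blue','green'):
    for r in cans(im,cm,c,amin=400): print(*r)
im,cm=snap("top")
for c in('blue','green','orange'):
    for r in cans(im,cm,c,amin=380): print(*r)
E
```

```text
blue 2523 [234. 273.] [0.449  0.3634] 0.0359 pca -90.0 ray -104.7 n210 len 0.031
green 3218 [262. 167.] [0.5688 0.3715] 0.0331 pca -166.9 ray -167.6 n270 len 0.032
blue 4218 [367. 206.] [ 0.4863 -0.3058] 0.1418 pca -98.1 ray -117.1 n108 len 0.297
green 384 [121. 169.] [0.5678 0.3719] 0.033 pca 177.7 ray -163.9 n47 len 0.038
orange 3024 [483. 158.] [ 0.6325 -0.6284] 0.1192 pca -147.4 ray 146.2 n324 len 0.160
orange 448 [191. 221.] [0.4325 0.1705] 0.0336 pca -65.6 ray -79.1 n30 len 0.036
orange 424 [504. 239.] [ 0.4043 -0.6844] 0.0409 pca -151.4 ray 131.2 n13 len 0.081
```

```bash
python3 - <<'E'
from h import *
delta((.5685,.3715,.050),-72.5)
E
```

```text
t 2.9 lin cm [ 0.93  0.16 19.89] ang [0.001 0.002 0.001] j6 1.75
```

Call:
servo_tool(
  linear=[
    [0.9, 0.2, 3],
    [0.9, 0.2, 7],
    [0.9, 0.2, 11],
    [0.9, 0.2, 14],
    [0.9, 0.2, 16.5],
    [0.9, 0.2, 18.5],
    [0.9, 0.2, 19.9],
    [0.9, 0.2, 19.9],
    [0.9, 0.2, 19.9],
    [0.9, 0.2, 19.9],
  ],
  angular=[
    [0, 0, 0],
    [0, 0, 0],
    [0, 0, 0],
    [0, 0, 0],
    [0, 0, 0],
    [0, 0, 0],
    [0, 0, 0],
    [0, 0, 0],
    [0, 0, 0],
    [0, 0, 0],
  ],
  jaw=[0, 0, 0, 0, 0, 0, 0, 0, 0.6, 0.6],
)

```text
t: 3.73
ee_pos: [0.5701, 0.3713, 0.1074]
tcp_rot: [-0.001, 0.988, 0.151, 0.001]
contact_force: [-1.5, -1.7, -0.3]
gripper_width: 0.76
grasp_force: 67.5
```

Call:
servo_tool(
  linear=[
    [0, 0, 0],
    [0, 0, 0],
    [0, 0, 0],
    [0, 0, 0],
    [0, 0, 0],
    [0, 0, 0],
  ],
  angular=[
    [0, 0, 0],
    [0, 0, 0],
    [0, 0, 0],
    [0, 0, 0],
    [0, 0, 0],
    [0, 0, 0],
  ],
  jaw=[0.6, 0.6, 0.6, 0.6, 0.6, 0.6],
)

```text
t: 4.23
ee_pos: [0.5703, 0.3714, 0.1072]
tcp_rot: [-0.0, 0.988, 0.152, 0.002]
contact_force: [-0.4, -1.3, 6.4]
gripper_width: 0.758
grasp_force: 67.1
```

Call:
servo_tool(
  linear=[
    [0, 0, -1.5],
    [0, 0, -4],
    [0, 0, -7],
    [0, 0, -10],
    [0, 0, -12],
    [0, 0, -12],
    [0, 0, -12],
    [0, 0, -12],
    [0, 0, -12],
    [0, 0, -12],
  ],
  angular=[
    [0, 0, 0],
    [0, 0, -0.11],
    [0, 0, -0.22],
    [0, 0, -0.33],
    [0, 0, -0.44],
    [0, 0, -0.55],
    [0, 0, -0.66],
    [0, 0, -0.77],
    [0, 0, -0.88],
    [0, 0, -0.99],
  ],
  jaw=[0.6, 0.6, 0.6, 0.6, 0.6, 0.6, 0.6, 0.6, 0.6, 0.6],
)

```text
t: 5.07
ee_pos: [0.568, 0.3705, 0.2243]
tcp_rot: [-0.0, 0.796, 0.605, -0.001]
contact_force: [0.5, 0.2, -2.1]
gripper_width: 0.758
grasp_force: 67.0
```

Call:
servo_tool(
  linear=[
    [0, 0, 0],
    [0, 0, 0],
    [0, 0, 0],
    [0, 0, 0],
    [0, 0, 0],
    [0, 0, 0],
    [0, 0, 0],
    [0, 0, 0],
    [0, 0, 0],
    [0, 0, 0],
  ],
  angular=[
    [0, 0, -0.11],
    [0, 0, -0.22],
    [0, 0, -0.33],
    [0, 0, -0.44],
    [0, 0, -0.55],
    [0, 0, -0.66],
    [0, 0, -0.77],
    [0, 0, -0.88],
    [0, 0, -0.99],
    [0, 0, -1.1],
  ],
  jaw=[0.6, 0.6, 0.6, 0.6, 0.6, 0.6, 0.6, 0.6, 0.6, 0.6],
)

```text
t: 5.9
ee_pos: [0.568, 0.3705, 0.2242]
tcp_rot: [-0.001, 0.362, 0.932, -0.001]
contact_force: [-0.2, -0.2, -2.2]
gripper_width: 0.763
grasp_force: 67.0
```

```bash
python3 - <<'E'
from h import *
delta((.587,.040,.173),94.5)
E
```

```text
t 5.9 lin cm [-23.72 -23.1   -0.24] ang [-0.002 -0.002 -0.82 ] j6 -0.36
```

Call:
servo_tool(
  linear=[
    [-1.4, -1.3, 0],
    [-4, -3.9, 0],
    [-6.8, -6.6, 0],
    [-9.7, -9.5, 0],
    [-12.6, -12.3, 0],
    [-15.5, -15.1, 0],
    [-18.4, -17.9, 0],
    [-21, -20.5, 0],
    [-22.9, -22.3, 0],
    [-23.7, -23.1, 0],
  ],
  angular=[
    [0, 0, -0.08],
    [0, 0, -0.16],
    [0, 0, -0.25],
    [0, 0, -0.33],
    [0, 0, -0.41],
    [0, 0, -0.49],
    [0, 0, -0.57],
    [0, 0, -0.66],
    [0, 0, -0.74],
    [0, 0, -0.82],
  ],
  jaw=[0.6, 0.6, 0.6, 0.6, 0.6, 0.6, 0.6, 0.6, 0.6, 0.6],
)

```text
t: 6.73
ee_pos: [0.5852, 0.0365, 0.2246]
tcp_rot: [-0.001, -0.037, 0.999, -0.001]
contact_force: [1.5, 0.6, -2.9]
gripper_width: 0.757
grasp_force: 67.6
```

Call:
servo_tool(
  linear=[
    [0, 0, 2],
    [0, 0, 5],
    [0, 0, 8],
  ],
  angular=[
    [0, 0, 0],
    [0, 0, 0],
    [0, 0, 0],
  ],
  jaw=[0.6, 0.6, 0.6],
)

```text
t: 6.98
ee_pos: [0.5865, 0.0397, 0.1455]
tcp_rot: [0.001, -0.036, 0.999, -0.0]
contact_force: [0.1, 0.3, -3.2]
gripper_width: 0.755
grasp_force: 67.6
```

```bash
python3 - <<'E'
from h import *
get_image("top");get_image("top")
delta((.587,.040,.0545),94.5)
E
```

```text
t 7.1 lin cm [-0.71 -0.1   3.01] ang [ 0.002 -0.015 -0.006] j6 -1.69
```

```bash
python3 - <<'E'
from h import *
for i in range(4):
    get_image("top"); print(pose()[1]); delta((.587,.040,.0545),94.5)
E
```

```text
[0.58240342 0.04049113 0.14150532]
t 7.1 lin cm [-0.49 -0.09  3.31] ang [ 0.001 -0.01  -0.005] j6 -1.69
[0.58473314 0.04048961 0.14410646]
t 7.2 lin cm [-0.24 -0.07  3.57] ang [ 0.001 -0.004 -0.005] j6 -1.69
[0.58640433 0.04044732 0.14597064]
t 7.2 lin cm [-0.05 -0.05  3.76] ang [-0.     0.001 -0.005] j6 -1.69
[0.58734173 0.04045467 0.14709824]
t 7.3 lin cm [ 0.05 -0.04  3.87] ang [-0.     0.003 -0.005] j6 -1.69
```

Call:
servo_tool(
  linear=[
    [0, 0, 0.5],
    [0, 0, 1.3],
    [0, 0, 2.1],
    [0, 0, 2.8],
    [0, 0, 3.3],
    [0, 0, 3.6],
    [0, 0, 3.8],
    [0, 0, 3.85],
    [0, 0, 3.85],
    [0, 0, 3.85],
  ],
  angular=[
    [0, 0, 0],
    [0, 0, 0],
    [0, 0, 0],
    [0, 0, 0],
    [0, 0, 0],
    [0, 0, 0],
    [0, 0, 0],
    [0, 0, 0],
    [0, 0, 0],
    [0, 0, 0],
  ],
  jaw=[0.6, 0.6, 0.6, 0.6, 0.6, 0.6, 0.6, 0.6, 0.6, 0.6],
)

```text
t: 8.12
ee_pos: [0.5853, 0.0404, 0.1073]
tcp_rot: [-0.001, -0.037, 0.999, 0.0]
contact_force: [-5.9, 0.6, 4.1]
gripper_width: 0.762
grasp_force: 69.1
```

Call:
servo_tool(
  linear=[
    [0, 0, 0],
    [0, 0, 0],
    [0, 0, 0],
    [0, 0, 0],
    [0, 0, -1],
    [0, 0, -3],
    [0, 0, -6],
    [0, 0, -9],
    [0, 0, -12],
    [0, 0, -14],
  ],
  angular=[
    [0, 0, 0],
    [0, 0, 0],
    [0, 0, 0],
    [0, 0, 0],
    [0, 0, 0],
    [0, 0, 0],
    [0, 0, 0],
    [0, 0, 0],
    [0, 0, 0],
    [0, 0, 0],
  ],
  jaw=[0.3, 0.2, 0, 0, 0, 0, 0, 0, 0, 0],
)

```text
t: 8.95
ee_pos: [0.5875, 0.0402, 0.2509]
tcp_rot: [0.003, -0.037, 0.999, -0.0]
contact_force: [0.7, -0.0, 0.5]
gripper_width: 1.0
grasp_force: 0.0
```

Call:
servo_tool(
  linear=[
    [0, 0, -2],
    [0, 0, -4],
    [0, 0, -5],
    [0, 0, -5.5],
    [0, 0, -5.5],
    [0, 0, -5.5],
  ],
  angular=[
    [0, 0, 0],
    [0, 0, 0],
    [0, 0, 0],
    [0, 0, 0],
    [0, 0, 0],
    [0, 0, 0],
  ],
  jaw=[0, 0, 0, 0, 0, 0],
)

```text
t: 9.45
ee_pos: [0.5856, 0.0403, 0.3006]
tcp_rot: [-0.001, -0.037, 0.999, 0.0]
contact_force: [-0.1, 0.7, -0.9]
gripper_width: 0.999
grasp_force: 0.0
```

```bash
python3 - <<'E'
from h import *
snap("wrist")
im,cm=snap("wrist","w2")
for r in cans(im,cm,'green',amin=400): print(*r)
delta((.4452,.3628,.20),-75)
im,cm=snap("top")
for c in('blue','green','orange'):
    for r in cans(im,cm,c,amin=380): print(*r)
E
```

```text
green 3668 [274. 129.] [0.5399 0.0537] 0.0332 pca 7.3 ray -1.2 n333 len 0.034
t 9.6 lin cm [11.58 33.18  4.61] ang [-5.000e-03 -1.000e-03  2.953e+00] j6 -1.69
blue 4215 [367. 206.] [ 0.4863 -0.3058] 0.1418 pca -100.0 ray -123.9 n118 len 0.309
blue 422 [121. 214.] [0.4453 0.3628] 0.0329 pca -91.5 ray -95.8 n41 len 0.034
orange 2955 [483. 158.] [ 0.6325 -0.6284] 0.1192 pca -138.3 ray 147.2 n390 len 0.159
orange 433 [504. 240.] [ 0.4029 -0.688 ] 0.0412 pca -176.3 ray 98.6 n8 len 0.040
```

View pics/w2.png

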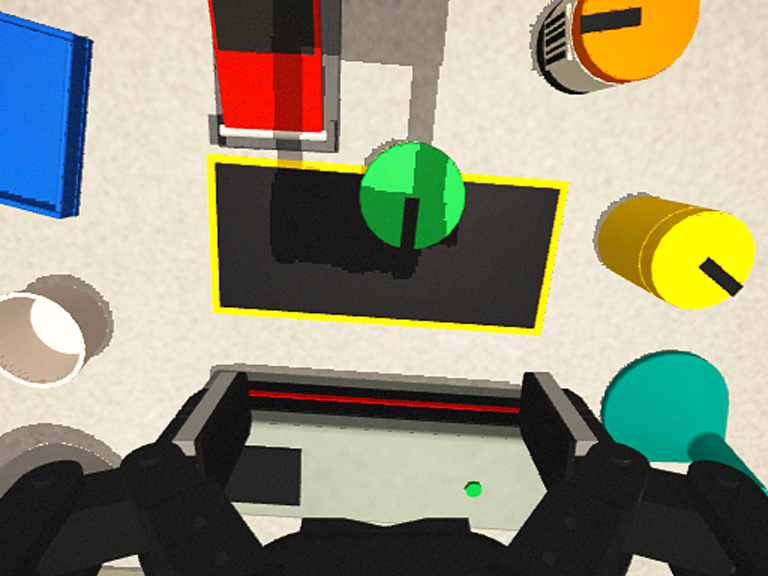

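The wrist view shows green at (412,195), on the robot-side edge of the mat and not at the middle. I'll check that against the mat corners (212,156) and (540,332).

```bash
python3 - <<'E'
from h import *
im,cm=snap("wrist")
print(cast(cm,np.array([(210,156),(568,184),(540,332),(216,311)])/1.5,.001).round(3))
for c in('green','orange'):
    for r in cans(im,cm,c,amin=400): print(*r)
print(pose()[1])
E
```

```text
[[ 0.529 -0.097  0.001]
 [ 0.529  0.179  0.001]
 [ 0.654  0.179  0.001]
 [ 0.655 -0.097  0.001]]
green 3664 [274. 129.] [0.5401 0.0537] 0.033 pca 15.7 ray -4.0 n332 len 0.034
orange 511 [394.  33.] [0.4448 0.1596] 0.0301 pca -90.1 ray -116.4 n189 len 0.015
orange 543 [454.  15.] [0.44095752 0.19203484] 0.021047573536634445 None
[0.5852466  0.04033116 0.2996191 ]
```

```bash
cat >> h.py <<'E'
def stripe(im,cm,col,near,z=0.08,rad=.06):
    """cap centre + marked-side angle of the can of this colour near an xy"""
    best=None
    for a,c,m in blobs(im,col,amin=300,smin=100,vmin=40):
        cn=np.vstack(cv2.findContours(m,cv2.RETR_EXTERNAL,cv2.CHAIN_APPROX_NONE)[0]); hull=cv2.convexHull(cn)
        (x,y),r=cv2.minEnclosingCircle(cast(cm,hull[:,0],z)[:,:2].astype(np.float32))
        if np.hypot(x-near[0],y-near[1])>rad: continue
        hm=cv2.fillPoly(np.zeros_like(m),[hull],1)
        px=cv2.cvtColor(im,cv2.COLOR_RGB2HSV); d=((hm>0)&(im.max(2)<60)).astype(np.uint8)
        n,l,s,_=cv2.connectedComponentsWithStats(d)
        i=1+np.argmax(s[1:,4]); v,u=np.nonzero(l==i); S=cast(cm,np.c_[u,v],z)[:,:2]-[x,y]
        (w0,h0)=cv2.minAreaRect((S*1000).astype(np.float32))[1]
        w,V=np.linalg.eigh(np.cov(S.T)); e=V[:,1]*np.sign(V[:,1]@S.mean(0)); b=S.mean(0)
        tip=S[np.linalg.norm(S,axis=1)>.018].mean(0)
        print(col,'xy',np.round([x,y],4),'r %.4f'%r,'pca %.1f mean %.1f tip %.1f'%tuple(np.degrees(np.arctan2(q[1],q[0])) for q in(e,b,tip)),'box %.0fx%.0f n%d'%(w0,h0,len(S)))
E
python3 - <<'E'
from h import *
im,cm=snap("wrist"); stripe(im,cm,'green',(.54,.054))
delta((.540,.0537,.20),94.5)
E
```

```text
green xy [0.54   0.0538] r 0.0331 pca -1.8 mean -0.8 tip -1.1 box 9x32 n313
t 9.7 lin cm [4.42 1.66 4.61] ang [ 0.    -0.003 -0.005] j6 -1.69
```

Call:
servo_tool(
  linear=[
    [2, 0.8, 0],
    [4, 1.6, 2],
    [4.4, 1.65, 5.5],
    [4.4, 1.65, 9],
    [4.4, 1.65, 12.5],
    [4.4, 1.65, 15.5],
    [4.4, 1.65, 17.8],
    [4.4, 1.65, 19],
    [4.4, 1.65, 19.4],
    [4.4, 1.65, 19.4],
  ],
  angular=[
    [0, 0, 0],
    [0, 0, 0],
    [0, 0, 0],
    [0, 0, 0],
    [0, 0, 0],
    [0, 0, 0],
    [0, 0, 0],
    [0, 0, 0],
    [0, 0, 0],
    [0, 0, 0],
  ],
  jaw=[0, 0, 0, 0, 0, 0, 0, 0, 0, 0],
)

```text
t: 10.53
ee_pos: [0.5404, 0.0536, 0.1065]
tcp_rot: [-0.001, -0.037, 0.999, 0.0]
contact_force: [0.3, 1.1, 0.1]
gripper_width: 1.0
grasp_force: 0.0
```

Call:
servo_tool(
  linear=[
    [0, 0, 0],
    [0, 0, 0],
    [0, 0, 0],
    [0, 0, 0],
    [0, 0, 0],
    [0, 0, -0.5],
    [0, 0, -1.5],
    [0, 0, -2],
    [0, 0, -2],
    [0, 0, -2],
  ],
  angular=[
    [0, 0, 0],
    [0, 0, 0],
    [0, 0, 0],
    [0, 0, 0],
    [0, 0, 0],
    [0, 0, 0],
    [0, 0, 0],
    [0, 0, 0],
    [0, 0, 0],
    [0, 0, 0],
  ],
  jaw=[0, 0.6, 0.6, 0.6, 0.6, 0.6, 0.6, 0.6, 0.6, 0.6],
)

```text
t: 11.37
ee_pos: [0.541, 0.0535, 0.1279]
tcp_rot: [0.0, -0.037, 0.999, -0.0]
contact_force: [-0.6, 0.0, -3.3]
gripper_width: 0.756
grasp_force: 66.9
```

Call:
servo_tool(
  linear=[
    [-0.8, -0.3, 0],
    [-2, -0.7, 0],
    [-3.2, -1.2, 0],
    [-4.2, -1.5, 0],
    [-4.6, -1.7, 0.2],
    [-4.6, -1.7, 0.7],
    [-4.6, -1.7, 1.2],
    [-4.6, -1.7, 1.6],
    [-4.6, -1.7, 1.8],
    [-4.6, -1.7, 1.8],
  ],
  angular=[
    [0, 0, 0],
    [0, 0, 0],
    [0, 0, 0],
    [0, 0, 0],
    [0, 0, 0],
    [0, 0, 0],
    [0, 0, 0],
    [0, 0, 0],
    [0, 0, -0.02],
    [0, 0, -0.02],
  ],
  jaw=[0.6, 0.6, 0.6, 0.6, 0.6, 0.6, 0.6, 0.6, 0.6, 0.6],
)

```text
t: 12.2
ee_pos: [0.587, 0.0399, 0.1099]
tcp_rot: [-0.001, -0.047, 0.999, -0.0]
contact_force: [-3.5, -1.1, 4.9]
gripper_width: 0.761
grasp_force: 67.7
```

Call:
servo_tool(
  linear=[
    [0, 0, 0],
    [0, 0, 0],
    [0, 0, 0],
    [0, 0, 0],
    [0, 0, -1],
    [0, 0, -3.5],
    [0, 0, -7],
    [0, 0, -11],
    [0, 0, -15],
    [0, 0, -18],
  ],
  angular=[
    [0, 0, 0],
    [0, 0, 0],
    [0, 0, 0],
    [0, 0, 0],
    [0, 0, 0],
    [0, 0, 0],
    [0, 0, 0],
    [0, 0, 0],
    [0, 0, 0],
    [0, 0, 0],
  ],
  jaw=[0.3, 0.2, 0, 0, 0, 0, 0, 0, 0, 0],
)

```text
t: 13.03
ee_pos: [0.5889, 0.04, 0.2941]
tcp_rot: [0.002, -0.047, 0.999, -0.0]
contact_force: [1.7, -0.8, 0.9]
gripper_width: 0.999
grasp_force: 0.0
```

Call:
servo_tool(
  linear=[
    [0, 0, -1],
    [0, 0, -1],
    [0, 0, -1],
  ],
  angular=[
    [0, 0, 0],
    [0, 0, 0],
    [0, 0, 0],
  ],
  jaw=[0, 0, 0],
)

```text
t: 13.28
ee_pos: [0.5878, 0.04, 0.2994]
tcp_rot: [0.0, -0.047, 0.999, 0.0]
contact_force: [-0.4, 0.2, -0.1]
gripper_width: 1.002
grasp_force: 0.0
```

```bash
python3 - <<'E'
from h import *
snap("wrist");im,cm=snap("wrist"); stripe(im,cm,'green',(.587,.04))
delta((.4452,.3628,.235),-75)
E
```

```text
green xy [0.583  0.0396] r 0.0336 pca 0.0 mean 0.9 tip 0.5 box 32x8 n275
t 13.4 lin cm [11.07 33.45  0.84] ang [-7.000e-03 -2.000e-03  2.973e+00] j6 -1.72
```

Call:
servo_tool(
  linear=[
    [0.6, 1.8, 0],
    [1.8, 5.4, 0],
    [3, 9, 0],
    [4.3, 13, 0],
    [5.6, 17, 0],
    [6.9, 21, 0],
    [8.2, 25, 0],
    [9.5, 28.8, 0],
    [10.6, 31.8, 0.4],
    [11.1, 33.4, 0.8],
  ],
  angular=[
    [0, 0, 0.11],
    [0, 0, 0.22],
    [0, 0, 0.33],
    [0, 0, 0.44],
    [0, 0, 0.55],
    [0, 0, 0.66],
    [0, 0, 0.77],
    [0, 0, 0.88],
    [0, 0, 0.99],
    [0, 0, 1.1],
  ],
  jaw=[0, 0, 0, 0, 0, 0, 0, 0, 0, 0],
)

```text
t: 14.22
ee_pos: [0.4431, 0.3649, 0.2883]
tcp_rot: [-0.002, 0.483, 0.875, -0.002]
contact_force: [0.5, -0.3, -0.4]
gripper_width: 0.999
grasp_force: 0.0
```

Call:
servo_tool(
  linear=[
    [0, 0, 0],
    [0, 0, 0],
    [0, 0, 0],
    [0, 0, 0],
    [0, 0, 0],
    [0, 0, 0],
    [0, 0, 0],
    [0, 0, 0],
    [0, 0, 0],
    [0, 0, 0],
  ],
  angular=[
    [0, 0, 0.12],
    [0, 0, 0.24],
    [0, 0, 0.36],
    [0, 0, 0.48],
    [0, 0, 0.6],
    [0, 0, 0.72],
    [0, 0, 0.84],
    [0, 0, 0.96],
    [0, 0, 1.08],
    [0, 0, 1.2],
  ],
  jaw=[0, 0, 0, 0, 0, 0, 0, 0, 0, 0],
)

```text
t: 15.05
ee_pos: [0.4451, 0.3614, 0.2878]
tcp_rot: [0.0, 0.894, 0.448, -0.003]
contact_force: [-0.1, 0.1, 0.3]
gripper_width: 0.999
grasp_force: 0.0
```

Call:
servo_tool(
  linear=[
    [0, 0, 0],
    [0, 0, 0],
    [0, 0, 0],
    [0, 0, 0],
    [0, 0, 0],
    [0, 0, 0],
    [0, 0, 0],
    [0, 0, 0],
  ],
  angular=[
    [0, 0, 0.12],
    [0, 0, 0.24],
    [0, 0, 0.36],
    [0, 0, 0.48],
    [0, 0, 0.6],
    [0, 0, 0.67],
    [0, 0, 0.67],
    [0, 0, 0.67],
  ],
  jaw=[0, 0, 0, 0, 0, 0, 0, 0],
)

```text
t: 15.72
ee_pos: [0.4455, 0.3616, 0.2887]
tcp_rot: [0.001, 0.991, 0.133, -0.002]
contact_force: [0.6, 0.8, -1.5]
gripper_width: 1.0
grasp_force: 0.0
```

```bash
python3 - <<'E'
from h import *
snap("wrist");im,cm=snap("wrist"); stripe(im,cm,'blue',(.445,.363))
print(pose()[1]);delta((.4452,.3628,.051),-75)
E
```

```text
blue xy [0.4467 0.3637] r 0.0336 pca -92.0 mean -97.3 tip -95.5 box 32x9 n322
[0.44585561 0.36183255 0.28977795]
t 15.8 lin cm [ 1.000e-02 -1.300e-01  1.849e+01] ang [0.001 0.003 0.004] j6 1.86
```

Call:
servo_tool(
  linear=[
    [0, -0.1, 2],
    [0, -0.1, 5.5],
    [0, -0.1, 9],
    [0, -0.1, 12.5],
    [0, -0.1, 15.2],
    [0, -0.1, 17.2],
    [0, -0.1, 18.2],
    [0, -0.1, 18.5],
    [0, -0.1, 18.5],
    [0, -0.1, 18.5],
  ],
  angular=[
    [0, 0, 0],
    [0, 0, 0],
    [0, 0, 0],
    [0, 0, 0],
    [0, 0, 0],
    [0, 0, 0],
    [0, 0, 0],
    [0, 0, 0],
    [0, 0, 0],
    [0, 0, 0],
  ],
  jaw=[0, 0, 0, 0, 0, 0, 0, 0, 0, 0.6],
)

```text
t: 16.65
ee_pos: [0.4472, 0.3638, 0.1078]
tcp_rot: [-0.001, 0.991, 0.132, 0.001]
contact_force: [0.5, 0.0, 0.2]
gripper_width: 0.879
grasp_force: 0.0
```

Call:
servo_tool(
  linear=[
    [0, 0, 0],
    [0, 0, 0],
    [0, 0, 0],
    [0, 0, 0],
    [0, 0, -1],
    [0, 0, -3.5],
    [0, 0, -7],
    [0, 0, -9.5],
    [0, 0, -11],
    [0, 0, -11.5],
  ],
  angular=[
    [0, 0, 0],
    [0, 0, 0],
    [0, 0, 0],
    [0, 0, 0],
    [0, 0, 0],
    [0, 0, -0.1],
    [0, 0, -0.2],
    [0, 0, -0.3],
    [0, 0, -0.4],
    [0, 0, -0.5],
  ],
  jaw=[0.6, 0.6, 0.6, 0.6, 0.6, 0.6, 0.6, 0.6, 0.6, 0.6],
)

```text
t: 17.48
ee_pos: [0.4472, 0.3638, 0.2253]
tcp_rot: [-0.0, 0.927, 0.375, 0.003]
contact_force: [-0.2, 0.3, -2.0]
gripper_width: 0.758
grasp_force: 67.2
```

```bash
python3 - <<'E'
from h import *
for i in range(3): get_image("top")
print(pose()[1]);delta((.585,.130,.17),18)
E
```

```text
[0.44572452 0.3628581  0.22161281]
t 17.6 lin cm [-6.01 26.46 -0.23] ang [-0.     0.    -1.123] j6 1.37
```

Call:
servo_tool(
  linear=[
    [-0.3, 1.2, 0],
    [-0.9, 4, 0],
    [-1.6, 7.2, 0],
    [-2.4, 10.5, 0],
    [-3.2, 14, 0],
    [-4, 17.5, 0],
    [-4.8, 21, 0],
    [-5.5, 24, 0],
    [-5.9, 25.9, 0],
    [-6, 26.5, 0],
  ],
  angular=[
    [0, 0, -0.11],
    [0, 0, -0.22],
    [0, 0, -0.34],
    [0, 0, -0.45],
    [0, 0, -0.56],
    [0, 0, -0.67],
    [0, 0, -0.79],
    [0, 0, -0.9],
    [0, 0, -1.01],
    [0, 0, -1.12],
  ],
  jaw=[0.6, 0.6, 0.6, 0.6, 0.6, 0.6, 0.6, 0.6, 0.6, 0.6],
)

```text
t: 18.47
ee_pos: [0.5867, 0.1269, 0.2194]
tcp_rot: [-0.001, 0.588, 0.809, -0.002]
contact_force: [-0.1, 0.2, -1.6]
gripper_width: 0.761
grasp_force: 67.3
```

Call:
servo_tool(
  linear=[
    [0, 0, 1],
    [0, 0, 3],
    [0, 0, 5],
    [0, 0, 7],
    [0, 0, 8.5],
    [0, 0, 9.2],
    [0, 0, 9.5],
    [0, 0, 9.5],
    [0, 0, 9.5],
    [0, 0, 9.5],
  ],
  angular=[
    [0, 0, 0],
    [0, 0, 0],
    [0, 0, 0],
    [0, 0, 0],
    [0, 0, 0],
    [0, 0, 0],
    [0, 0, 0],
    [0, 0, 0],
    [0, 0, 0],
    [0, 0, 0],
  ],
  jaw=[0.6, 0.6, 0.6, 0.6, 0.6, 0.6, 0.6, 0.6, 0.6, 0.6],
)

```text
t: 19.3
ee_pos: [0.5872, 0.1307, 0.1277]
tcp_rot: [0.001, 0.588, 0.809, 0.001]
contact_force: [0.5, -0.4, -2.5]
gripper_width: 0.76
grasp_force: 67.3
```

```bash
python3 - <<'E'
from h import *
get_image("top")
print(pose()[1]);delta((.585,.130,.0545),18)
E
```

```text
[0.58732441 0.13063992 0.12784756]
t 19.4 lin cm [ 0.01 -0.25  1.94] ang [ 0.003  0.001 -0.001] j6 -0.21
```

Call:
servo_tool(
  linear=[
    [0, -0.1, 0.6],
    [0, -0.2, 1.2],
    [0, -0.2, 1.6],
    [0, -0.2, 1.8],
    [0, -0.2, 1.9],
    [0, -0.2, 1.9],
    [0, -0.2, 1.9],
    [0, -0.2, 1.9],
    [0, -0.2, 1.9],
    [0, -0.2, 1.9],
  ],
  angular=[
    [0, 0, 0],
    [0, 0, 0],
    [0, 0, 0],
    [0, 0, 0],
    [0, 0, 0],
    [0, 0, 0],
    [0, 0, 0],
    [0, 0, 0],
    [0, 0, 0],
    [0, 0, 0],
  ],
  jaw=[0.6, 0.6, 0.6, 0.6, 0.6, 0.6, 0.3, 0.2, 0, 0],
)

```text
t: 20.18
ee_pos: [0.5848, 0.1298, 0.1075]
tcp_rot: [0.0, 0.588, 0.809, 0.0]
contact_force: [0.6, 0.6, 0.3]
gripper_width: 1.002
grasp_force: 0.0
```

Call:
servo_tool(
  linear=[
    [0, 0, 0],
    [0, 0, -1],
    [0, 0, -3],
    [0, 0, -6],
    [0, 0, -10],
    [0, 0, -14],
    [0, 0, -17],
    [0, 0, -18.5],
    [0, 0, -19],
    [0, 0, -19],
  ],
  angular=[
    [0, 0, 0],
    [0, 0, 0],
    [0, 0, 0],
    [0, 0, 0],
    [0, 0, 0],
    [0, 0, 0],
    [0, 0, 0],
    [0, 0, 0],
    [0, 0, 0],
    [0, 0, 0],
  ],
  jaw=[0, 0, 0, 0, 0, 0, 0, 0, 0, 0],
)

```text
t: 21.02
ee_pos: [0.5853, 0.1299, 0.3]
tcp_rot: [0.002, 0.588, 0.809, 0.002]
contact_force: [-0.4, 0.6, -0.8]
gripper_width: 0.998
grasp_force: 0.0
```

```bash
python3 - <<'E'
from h import *
snap("wrist");im,cm=snap("wrist"); stripe(im,cm,'green',(.585,.04));stripe(im,cm,'blue',(.585,.13))
delta((.4325,.1705,.235),-70)
E
```

```text
green xy [0.5839 0.0429] r 0.0357 pca -0.3 mean -11.5 tip -7.8 box 9x32 n230
blue xy [0.5845 0.128 ] r 0.0336 pca 0.4 mean -3.4 tip -2.1 box 32x9 n293
t 21.1 lin cm [  8.55 -13.11   0.75] ang [-2.000e-03  1.000e-03  1.536e+00] j6 -0.21
```

Call:
servo_tool(
  linear=[
    [0.5, -0.7, 0],
    [1.4, -2.2, 0],
    [2.6, -4, 0],
    [3.9, -6, 0],
    [5.2, -8, 0],
    [6.4, -9.8, 0],
    [7.3, -11.2, 0.2],
    [8, -12.3, 0.5],
    [8.4, -12.9, 0.7],
    [8.5, -13.1, 0.75],
  ],
  angular=[
    [0, 0, 0.11],
    [0, 0, 0.22],
    [0, 0, 0.33],
    [0, 0, 0.44],
    [0, 0, 0.55],
    [0, 0, 0.66],
    [0, 0, 0.77],
    [0, 0, 0.88],
    [0, 0, 0.99],
    [0, 0, 1.1],
  ],
  jaw=[0, 0, 0, 0, 0, 0, 0, 0, 0, 0],
)

```text
t: 21.95
ee_pos: [0.4306, 0.1701, 0.2864]
tcp_rot: [-0.001, 0.925, 0.38, -0.003]
contact_force: [0.1, 0.3, -0.1]
gripper_width: 1.0
grasp_force: 0.0
```

Call:
servo_tool(
  linear=[
    [0, 0, 0],
    [0, 0, 0],
    [0, 0, 0],
    [0, 0, 0],
    [0, 0, 0],
    [0, 0, 0],
    [0, 0, 0],
  ],
  angular=[
    [0, 0, 0.11],
    [0, 0, 0.22],
    [0, 0, 0.33],
    [0, 0, 0.4],
    [0, 0, 0.43],
    [0, 0, 0.43],
    [0, 0, 0.43],
  ],
  jaw=[0, 0, 0, 0, 0, 0, 0],
)

```text
t: 22.53
ee_pos: [0.4325, 0.1699, 0.2878]
tcp_rot: [0.0, 0.984, 0.177, -0.002]
contact_force: [-0.7, 0.6, 0.9]
gripper_width: 0.999
grasp_force: 0.0
```

```bash
python3 - <<'E'
from h import *
snap("wrist");im,cm=snap("wrist"); stripe(im,cm,'orange',(.4325,.1705))
delta((.4325,.1705,.052),-70)
E
```

```text
orange xy [0.4334 0.1714] r 0.0339 pca -78.5 mean -83.7 tip -82.0 box 9x32 n317
t 22.6 lin cm [ 0.02 -0.06 18.27] ang [-0.     0.003  0.006] j6 1.44
```

Call:
servo_tool(
  linear=[
    [0, -0.1, 2],
    [0, -0.1, 5.5],
    [0, -0.1, 9],
    [0, -0.1, 12.5],
    [0, -0.1, 15.2],
    [0, -0.1, 17],
    [0, -0.1, 18],
    [0, -0.1, 18.3],
    [0, -0.1, 18.3],
    [0, -0.1, 18.3],
  ],
  angular=[
    [0, 0, 0],
    [0, 0, 0],
    [0, 0, 0],
    [0, 0, 0],
    [0, 0, 0],
    [0, 0, 0],
    [0, 0, 0],
    [0, 0, 0],
    [0, 0, 0],
    [0, 0, 0],
  ],
  jaw=[0, 0, 0, 0, 0, 0, 0, 0, 0, 0.6],
)

```text
t: 23.47
ee_pos: [0.4343, 0.1714, 0.108]
tcp_rot: [-0.0, 0.984, 0.177, 0.001]
contact_force: [-0.6, 0.7, 0.4]
gripper_width: 0.879
grasp_force: 0.0
```

Call:
servo_tool(
  linear=[
    [0, 0, 0],
    [0, 0, 0],
    [0, 0, 0],
    [0, 0, 0],
    [0, 0, -1],
    [0, 0, -3.5],
    [0, 0, -7],
    [0, 0, -9.5],
    [0, 0, -11],
    [0, 0, -11.5],
  ],
  angular=[
    [0, 0, 0],
    [0, 0, 0],
    [0, 0, 0],
    [0, 0, 0],
    [0, 0, 0],
    [0, 0, -0.1],
    [0, 0, -0.2],
    [0, 0, -0.3],
    [0, 0, -0.4],
    [0, 0, -0.5],
  ],
  jaw=[0.6, 0.6, 0.6, 0.6, 0.6, 0.6, 0.6, 0.6, 0.6, 0.6],
)

```text
t: 24.3
ee_pos: [0.4343, 0.1713, 0.2253]
tcp_rot: [0.001, 0.909, 0.417, 0.003]
contact_force: [0.7, 0.0, -3.8]
gripper_width: 0.762
grasp_force: 67.8
```

```bash
python3 - <<'E'
from h import *
for i in range(3): get_image("top")
print(pose()[1]);delta((.585,-.050,.17),9.4)
E
```

```text
[0.43268072 0.17092575 0.22202125]
t 24.4 lin cm [-6.61 26.01 -0.19] ang [-0.     0.    -0.882] j6 0.94
```

Call:
servo_tool(
  linear=[
    [-0.3, 1.2, 0],
    [-1, 4, 0],
    [-1.8, 7.2, 0],
    [-2.7, 10.5, 0],
    [-3.6, 14, 0],
    [-4.4, 17.3, 0],
    [-5.2, 20.7, 0],
    [-6, 23.6, 0],
    [-6.5, 25.4, 0],
    [-6.6, 26, 0],
  ],
  angular=[
    [0, 0, -0.09],
    [0, 0, -0.18],
    [0, 0, -0.27],
    [0, 0, -0.36],
    [0, 0, -0.45],
    [0, 0, -0.54],
    [0, 0, -0.63],
    [0, 0, -0.72],
    [0, 0, -0.8],
    [0, 0, -0.88],
  ],
  jaw=[0.6, 0.6, 0.6, 0.6, 0.6, 0.6, 0.6, 0.6, 0.6, 0.6],
)

```text
t: 25.28
ee_pos: [0.5864, -0.0524, 0.2199]
tcp_rot: [-0.001, 0.647, 0.762, -0.001]
contact_force: [-0.5, 0.5, -3.1]
gripper_width: 0.76
grasp_force: 67.9
```

Call:
servo_tool(
  linear=[
    [0, 0, 1],
    [0, 0, 3],
    [0, 0, 5],
    [0, 0, 7],
    [0, 0, 8.5],
    [0, 0, 9.2],
    [0, 0, 9.5],
    [0, 0, 9.5],
    [0, 0, 9.5],
    [0, 0, 9.5],
  ],
  angular=[
    [0, 0, 0],
    [0, 0, 0],
    [0, 0, 0],
    [0, 0, 0],
    [0, 0, 0],
    [0, 0, 0],
    [0, 0, 0],
    [0, 0, 0],
    [0, 0, 0],
    [0, 0, 0],
  ],
  jaw=[0.6, 0.6, 0.6, 0.6, 0.6, 0.6, 0.6, 0.6, 0.6, 0.6],
)

```text
t: 26.12
ee_pos: [0.587, -0.0494, 0.1282]
tcp_rot: [0.001, 0.647, 0.763, 0.001]
contact_force: [1.0, -0.2, -1.8]
gripper_width: 0.761
grasp_force: 68.0
```

```bash
python3 - <<'E'
from h import *
get_image("top")
print(pose()[1]);delta((.585,-.05,.0545),9.4)
E
```

```text
[ 0.58705213 -0.04944289  0.12831951]
t 26.2 lin cm [-0.02 -0.22  1.99] ang [ 0.003  0.001 -0.   ] j6 -0.37
```

Call:
servo_tool(
  linear=[
    [0, -0.1, 0.6],
    [0, -0.2, 1.2],
    [0, -0.2, 1.6],
    [0, -0.2, 1.8],
    [0, -0.2, 1.95],
    [0, -0.2, 1.95],
    [0, -0.2, 1.95],
    [0, -0.2, 1.95],
    [0, -0.2, 1.95],
    [0, -0.2, 1.95],
  ],
  angular=[
    [0, 0, 0],
    [0, 0, 0],
    [0, 0, 0],
    [0, 0, 0],
    [0, 0, 0],
    [0, 0, 0],
    [0, 0, 0],
    [0, 0, 0],
    [0, 0, 0],
    [0, 0, 0],
  ],
  jaw=[0.6, 0.6, 0.6, 0.6, 0.6, 0.6, 0.3, 0.2, 0, 0],
)

```text
t: 27.0
ee_pos: [0.5847, -0.0498, 0.1078]
tcp_rot: [0.001, 0.647, 0.763, 0.0]
contact_force: [0.1, -0.2, -0.2]
gripper_width: 0.997
grasp_force: 0.0
```

Call:
servo_tool(
  linear=[
    [0, 0, 0],
    [0, 0, -1],
    [0, 0, -3],
    [0, 0, -6],
    [0, 0, -10],
    [0, 0, -14],
    [0, 0, -17],
    [0, 0, -18.5],
    [0, 0, -19],
    [0, 0, -19],
  ],
  angular=[
    [0, 0, 0],
    [0, 0, 0],
    [0, 0, 0],
    [0, 0, 0],
    [0, 0, 0],
    [0, 0, 0],
    [0, 0, 0],
    [0, 0, 0],
    [0, 0, 0],
    [0, 0, 0],
  ],
  jaw=[0, 0, 0, 0, 0, 0, 0, 0, 0, 0],
)

```text
t: 27.83
ee_pos: [0.585, -0.0499, 0.3]
tcp_rot: [0.002, 0.647, 0.763, 0.001]
contact_force: [0.1, -0.4, 0.0]
gripper_width: 0.997
grasp_force: 0.0
```

```bash
python3 - <<'E'
from h import *
snap("wrist");im,cm=snap("wrist","w3"); stripe(im,cm,'green',(.585,.04));stripe(im,cm,'blue',(.585,.13));stripe(im,cm,'orange',(.585,-.05))
for p in [(.4314,-.0467)]: delta((*p,.235),9.4)
E
```

```text
green xy [0.584  0.0396] r 0.0330 pca 3.3 mean 0.3 tip 0.3 box 9x15 n77Traceback (most recent call last):
  File "<stdin>", line 2, in <module>
  File "h.py", line 57, in stripe
    i=1+np.argmax(s[1:,4]); v,u=np.nonzero(l==i); S=cast(cm,np.c_[u,v],z)[:,:2]-[x,y]
        ~~~~~~~~~^^^^^^^^^
    return _wrapfunc(a, 'argmax', axis=axis, out=out, **kwds)
    return bound(*args, **kwds)
ValueError: attempt to get argmax of an empty sequence
```

View pics/w3.png

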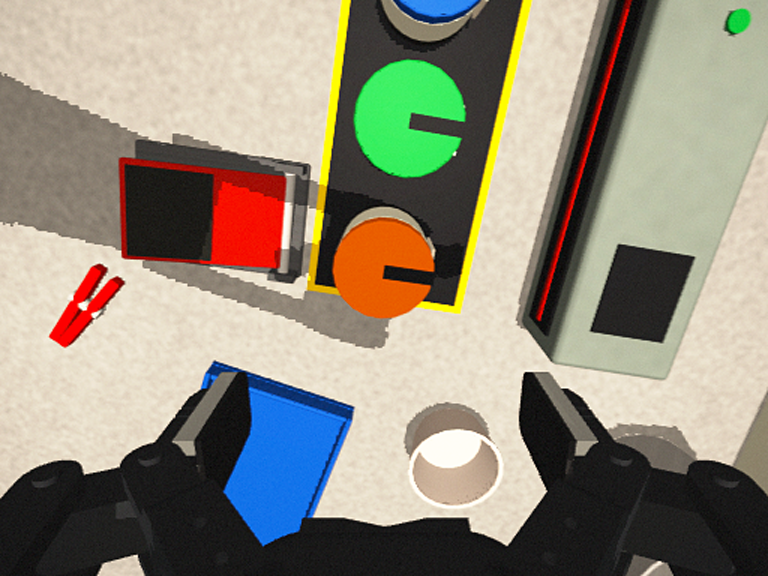

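```bash
python3 - <<'E'
from h import *
im,cm=snap("wrist"); stripe(im,cm,'orange',(.585,-.05))
p=cast(cm,np.array([(168,214)])/1.5,.044)[0]; print('pad',p)
delta((p[0],p[1],.12),0)
t=camera_model("top"); im,_=snap("top"); stripe(im,t,'blue',(.585,.13),rad=.03)
E
```

```text
orange xy [ 0.5833 -0.0515] r 0.0339 pca 1.0 mean -4.1 tip -2.5 box 32x8 n286
pad [ 0.43028214 -0.04597251  0.044     ]
t 28.0 lin cm [  2.82 -14.96  12.18] ang [-0.004 -0.001  0.164] j6 -0.37
blue xy [0.5859 0.1277] r 0.0342 pca -0.9 mean 0.1 tip 0.1 box 31x25 n44
```

Call:
servo_tool(
  linear=[
    [0.3, -1.5, 0],
    [0.9, -4.5, 1],
    [1.5, -8, 3],
    [2.1, -11.2, 6],
    [2.6, -13.8, 9],
    [2.8, -14.8, 11.3],
    [2.8, -15, 12.2],
    [2.8, -15, 12.2],
    [2.8, -15, 12.2],
    [2.8, -15, 12.2],
  ],
  angular=[
    [0, 0, 0],
    [0, 0, 0],
    [0, 0, 0],
    [0, 0, 0],
    [0, 0, 0],
    [0, 0, 0],
    [0, 0, 0],
    [0, 0, 0],
    [0, 0, 0],
    [0, 0, 0],
  ],
  jaw=[0.3, 0.6, 1, 1, 1, 1, 1, 1, 1, 1],
)

```text
t: 28.87
ee_pos: [0.434, -0.0471, 0.1771]
tcp_rot: [0.002, 0.647, 0.763, 0.001]
contact_force: [0.1, 0.6, 0.4]
gripper_width: 0.002
grasp_force: 0.0
```

Call:
servo_tool(
  linear=[
    [0, 0, 1],
    [0, 0, 2.2],
    [0, 0, 3.4],
    [0, 0, 4.4],
    [0, 0, 5],
    [0, 0, 5],
    [0, 0, 5],
    [0, 0, 5],
  ],
  angular=[
    [0, 0, 0],
    [0, 0, 0],
    [0, 0, 0],
    [0, 0, 0],
    [0, 0, 0],
    [0, 0, 0],
    [0, 0, 0],
    [0, 0, 0],
  ],
  jaw=[1, 1, 1, 1, 1, 1, 1, 1],
)

```text
t: 29.53
ee_pos: [0.4322, -0.0467, 0.1259]
tcp_rot: [0.001, 0.647, 0.763, 0.0]
contact_force: [1.0, 0.1, 0.8]
gripper_width: -0.002
grasp_force: 0.0
```

```bash
python3 - <<'E'
from h import *
get_image("top");o,p,R=pose();print(p,'tips z',p[2]-.073,o['contact_force'],o['gripper_width'])
E
```

```text
[ 0.43223844 -0.0467188   0.12608931] tips z 0.05308931085894554 [ 0.14642653 -0.294053   -0.2498738 ] -0.002231255964320343
```

Tips are about 7 mm above the pad and the cans are standing square, so I'll press stepwise.

Call:
servo_tool(
  linear=[
    [0, 0, 0.5],
    [0, 0, 0.9],
    [0, 0, 1.3],
    [0, 0, 1.6],
    [0, 0, 1.9],
    [0, 0, 2.1],
    [0, 0, 2.3],
    [0, 0, 2.4],
    [0, 0, 2.4],
    [0, 0, 2.4],
  ],
  angular=[
    [0, 0, 0],
    [0, 0, 0],
    [0, 0, 0],
    [0, 0, 0],
    [0, 0, 0],
    [0, 0, 0],
    [0, 0, 0],
    [0, 0, 0],
    [0, 0, 0],
    [0, 0, 0],
  ],
  jaw=[1, 1, 1, 1, 1, 1, 1, 1, 1, 1],
)

```text
t: 30.42
ee_pos: [0.4304, -0.0467, 0.1015]
tcp_rot: [-0.002, 0.647, 0.763, -0.001]
contact_force: [-5.5, -1.8, 9.1]
gripper_width: 0.002
grasp_force: 4.4
```

Call:
servo_tool(
  linear=[
    [0, 0, 0.1],
    [0, 0, 0.2],
    [0, 0, 0.3],
    [0, 0, 0.3],
    [0, 0, 0.3],
    [0, 0, 0.3],
  ],
  angular=[
    [0, 0, 0],
    [0, 0, 0],
    [0, 0, 0],
    [0, 0, 0],
    [0, 0, 0],
    [0, 0, 0],
  ],
  jaw=[1, 1, 1, 1, 1, 1],
)

```text
t: 30.92
ee_pos: [0.4306, -0.0468, 0.1008]
tcp_rot: [-0.003, 0.646, 0.763, -0.002]
contact_force: [-12.6, 0.7, 29.4]
gripper_width: 0.003
grasp_force: 14.2
```

Call:
servo_tool(
  linear=[
    [0, 0, -0.08],
    [0, 0, -0.08],
    [0, 0, -0.08],
    [0, 0, -0.08],
    [0, 0, -0.08],
    [0, 0, -0.08],
    [0, 0, -0.08],
    [0, 0, -0.08],
    [0, 0, -0.08],
    [0, 0, -0.08],
  ],
  angular=[
    [0, 0, 0],
    [0, 0, 0],
    [0, 0, 0],
    [0, 0, 0],
    [0, 0, 0],
    [0, 0, 0],
    [0, 0, 0],
    [0, 0, 0],
    [0, 0, 0],
    [0, 0, 0],
  ],
  jaw=[1, 1, 1, 1, 1, 1, 1, 1, 1, 1],
)

```text
t: 31.75
ee_pos: [0.4306, -0.0467, 0.101]
tcp_rot: [-0.002, 0.646, 0.763, -0.002]
contact_force: [-9.8, 0.5, 23.8]
gripper_width: 0.002
grasp_force: 11.5
```

Call:
servo_tool(
  linear=[
    [0, 0, 0],
    [0, 0, 0],
    [0, 0, 0],
    [0, 0, 0],
    [0, 0, 0],
    [0, 0, 0],
    [0, 0, 0],
    [0, 0, 0],
    [0, 0, 0],
    [0, 0, 0],
  ],
  angular=[
    [0, 0, 0],
    [0, 0, 0],
    [0, 0, 0],
    [0, 0, 0],
    [0, 0, 0],
    [0, 0, 0],
    [0, 0, 0],
    [0, 0, 0],
    [0, 0, 0],
    [0, 0, 0],
  ],
  jaw=[1, 1, 1, 1, 1, 1, 1, 1, 1, 1],
)

```text
t: 32.58
ee_pos: [0.4306, -0.0468, 0.101]
tcp_rot: [-0.002, 0.646, 0.763, -0.002]
contact_force: [-10.2, 0.9, 23.3]
gripper_width: 0.001
grasp_force: 11.5
```

```bash
python3 - <<'E'
from h import *
im,cm=snap("scene");cv2.imwrite('pics/s1.png',cv2.resize(im[130:300,150:380,::-1],None,fx=3,fy=3,interpolation=cv2.INTER_CUBIC))
o,p,R=pose();print(o['t'],p,o['contact_force'])
im,cm=snap("wrist"); stripe(im,cm,'green',(.585,.04)) if 0 else None
im,cm=snap("top")
for c,q in(('green',(.585,.04)),('blue',(.585,.13)),('orange',(.585,-.05))): stripe(im,cm,c,q,rad=.03)
E
```

```text
32.6333 [ 0.43053874 -0.04673074  0.10097955] [-10.69187929  -0.69596381  23.38994353]
green xy [0.5853 0.0411] r 0.0341 pca -1.0 mean -4.9 tip -3.5 box 31x14 n38
blue xy [0.586  0.1279] r 0.0340 pca 3.1 mean 0.9 tip 1.4 box 31x14 n40
orange xy [ 0.5841 -0.0519] r 0.0346 pca -1.5 mean 0.5 tip 0.2 box 31x8 n35
```

View pics/s1.png

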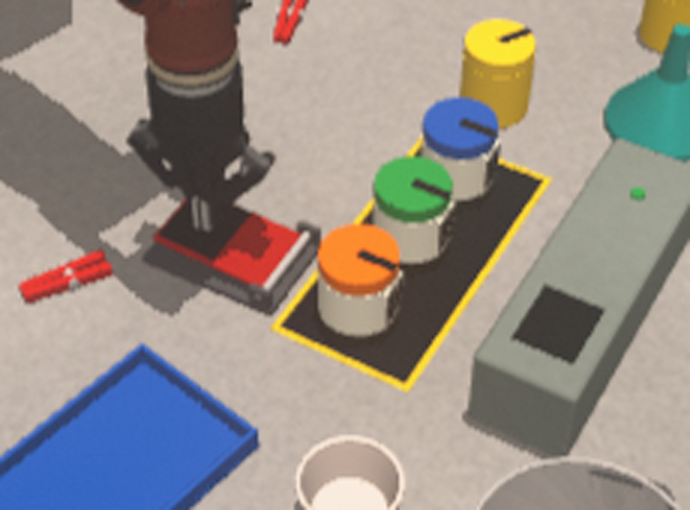

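Orange (358,255), green (413,185) and blue (460,125) stand square with the treadle down, held for 2 s. Release and go to orange.

Call:
servo_tool(
  linear=[
    [0, 0, -0.5],
    [0, 0, -1.5],
    [0, 0, -3],
    [0, 0, -5],
    [0, 0, -8],
    [0, 0, -11],
    [0, 0, -13],
    [0, 0, -14],
    [0, 0, -14],
    [0, 0, -14],
  ],
  angular=[
    [0, 0, 0],
    [0, 0, 0],
    [0, 0, 0],
    [0, 0, 0],
    [0, 0, 0],
    [0, 0, 0],
    [0, 0, 0],
    [0, 0, 0],
    [0, 0, 0],
    [0, 0, 0],
  ],
  jaw=[1, 1, 1, 1, 1, 0.5, 0, 0, 0, 0],
)

```text
t: 33.57
ee_pos: [0.4313, -0.0465, 0.2387]
tcp_rot: [-0.0, 0.647, 0.763, -0.0]
contact_force: [-0.0, -0.1, 0.4]
gripper_width: 0.706
grasp_force: 0.0
```

```bash
python3 - <<'E'
from h import *
for i in range(3): get_image("top")
delta((.5838,-.0517,.184),9.4)
E
```

```text
t 33.7 lin cm [-3.05 15.06 -0.15] ang [-0.004 -0.002 -0.   ] j6 -0.43
```

Call:
servo_tool(
  linear=[
    [-0.3, 1.5, 0],
    [-0.9, 4.5, 0],
    [-1.6, 8, 0],
    [-2.3, 11.3, 0],
    [-2.8, 13.7, 0],
    [-3, 14.8, 0],
    [-3, 15.1, 0],
    [-3, 15.1, 0],
    [-3, 15.1, 0],
    [-3, 15.1, 0],
  ],
  angular=[
    [0, 0, 0],
    [0, 0, 0],
    [0, 0, 0],
    [0, 0, 0],
    [0, 0, 0],
    [0, 0, 0],
    [0, 0, 0],
    [0, 0, 0],
    [0, 0, 0],
    [0, 0, 0],
  ],
  jaw=[0, 0, 0, 0, 0, 0, 0, 0, 0, 0],
)

```text
t: 34.55
ee_pos: [0.584, -0.0513, 0.2382]
tcp_rot: [-0.001, 0.647, 0.763, -0.001]
contact_force: [-1.0, -0.5, 0.7]
gripper_width: 0.997
grasp_force: 0.0
```

```bash
python3 - <<'E'
from h import *
snap("wrist");im,cm=snap("wrist"); stripe(im,cm,'orange',(.585,-.05))
delta((.5838,-.0517,.0525),9.4)
E
```

```text
orange xy [ 0.5844 -0.0514] r 0.0341 pca 1.2 mean -5.2 tip -3.0 box 32x9 n425
t 34.6 lin cm [-0.02 -0.05 13.25] ang [-0.001 -0.    -0.   ] j6 -0.37
```

Call:
servo_tool(
  linear=[
    [0, 0, 1.5],
    [0, 0, 4],
    [0, 0, 7],
    [0, 0, 9.8],
    [0, 0, 11.8],
    [0, 0, 12.8],
    [0, 0, 13.2],
    [0, 0, 13.2],
    [0, 0, 13.2],
    [0, 0, 13.2],
  ],
  angular=[
    [0, 0, 0],
    [0, 0, 0],
    [0, 0, 0],
    [0, 0, 0],
    [0, 0, 0],
    [0, 0, 0],
    [0, 0, 0],
    [0, 0, 0],
    [0, 0, 0],
    [0, 0, 0],
  ],
  jaw=[0, 0, 0, 0, 0, 0, 0, 0, 0.6, 0.6],
)

```text
t: 35.48
ee_pos: [0.5863, -0.0519, 0.1096]
tcp_rot: [0.001, 0.647, 0.763, 0.0]
contact_force: [-8.3, 1.8, 1.3]
gripper_width: 0.76
grasp_force: 68.1
```

Call:
servo_tool(
  linear=[
    [0, 0, 0],
    [0, 0, 0],
    [0, 0, 0],
    [0, 0, -1],
    [0, 0, -3.5],
    [0, 0, -7],
    [0, 0, -9.5],
    [0, 0, -11],
    [0, 0, -11.5],
    [0, 0, -11.5],
  ],
  angular=[
    [0, 0, 0],
    [0, 0, 0],
    [0, 0, 0],
    [0, 0, 0],
    [0, 0, 0],
    [0, 0, 0],
    [0, 0, 0],
    [0, 0, 0],
    [0, 0, 0],
    [0, 0, 0],
  ],
  jaw=[0.6, 0.6, 0.6, 0.6, 0.6, 0.6, 0.6, 0.6, 0.6, 0.6],
)

```text
t: 36.32
ee_pos: [0.586, -0.0515, 0.2239]
tcp_rot: [0.001, 0.647, 0.763, 0.001]
contact_force: [-0.3, 0.4, -4.3]
gripper_width: 0.756
grasp_force: 67.7
```

```bash
python3 - <<'E'
from h import *
for i in range(2): get_image("top")
print(pose()[1]);delta((.4757,-.4049,.166),-2)
E
```

```text
[ 0.58428037 -0.05124134  0.22066361]
t 36.4 lin cm [-33.12 -16.49   0.08] ang [-0.003 -0.001  0.199] j6 -0.37
```

Call:
servo_tool(
  linear=[
    [-1.5, -0.8, 0],
    [-5, -2.5, 0],
    [-8.5, -4.2, 0],
    [-12, -6, 0],
    [-15.5, -7.7, 0],
    [-19, -9.5, 0],
    [-22.5, -11.2, 0],
    [-26, -13, 0],
    [-29, -14.5, 0],
    [-31.5, -15.7, 0],
  ],
  angular=[
    [0, 0, 0.02],
    [0, 0, 0.04],
    [0, 0, 0.06],
    [0, 0, 0.08],
    [0, 0, 0.1],
    [0, 0, 0.12],
    [0, 0, 0.14],
    [0, 0, 0.16],
    [0, 0, 0.18],
    [0, 0, 0.2],
  ],
  jaw=[0.6, 0.6, 0.6, 0.6, 0.6, 0.6, 0.6, 0.6, 0.6, 0.6],
)

```text
t: 37.25
ee_pos: [0.4796, -0.3894, 0.2192]
tcp_rot: [-0.002, 0.721, 0.693, -0.0]
contact_force: [0.7, 0.2, -2.7]
gripper_width: 0.761
grasp_force: 67.8
```

Call:
servo_tool(
  linear=[
    [-1.2, -0.9, 0],
    [-1.4, -1.1, 1],
    [-1.4, -1.1, 3],
    [-1.4, -1.1, 5.5],
    [-1.4, -1.1, 7.5],
    [-1.4, -1.1, 8.5],
    [-1.4, -1.1, 9],
    [-1.4, -1.1, 9],
    [-1.4, -1.1, 9],
    [-1.4, -1.1, 9],
  ],
  angular=[
    [0, 0, 0],
    [0, 0, 0],
    [0, 0, 0],
    [0, 0, 0],
    [0, 0, 0],
    [0, 0, 0],
    [0, 0, 0],
    [0, 0, 0],
    [0, 0, 0],
    [0, 0, 0],
  ],
  jaw=[0.6, 0.6, 0.6, 0.6, 0.6, 0.6, 0.6, 0.6, 0.6, 0.6],
)

```text
t: 38.08
ee_pos: [0.4715, -0.402, 0.1338]
tcp_rot: [0.001, 0.72, 0.694, 0.0]
contact_force: [0.7, -0.5, -3.5]
gripper_width: 0.757
grasp_force: 67.8
```

```bash
python3 - <<'E'
from h import *
get_image("top")
print(pose()[1]);delta((.4757,-.4049,.0575),-2)
E
```

```text
[ 0.47148222 -0.40223103  0.13401889]
t 38.1 lin cm [-0.25  0.43  2.26] ang [ 0.002  0.002 -0.001] j6 -0.78
```

Call:
servo_tool(
  linear=[
    [-0.2, 0.3, 0],
    [-0.2, 0.4, 0.7],
    [-0.2, 0.4, 1.3],
    [-0.2, 0.4, 1.8],
    [-0.2, 0.4, 2.1],
    [-0.2, 0.4, 2.3],
    [-0.2, 0.4, 2.3],
    [-0.2, 0.4, 2.3],
  ],
  angular=[
    [0, 0, 0],
    [0, 0, 0],
    [0, 0, 0],
    [0, 0, 0],
    [0, 0, 0],
    [0, 0, 0],
    [0, 0, 0],
    [0, 0, 0],
  ],
  jaw=[0.6, 0.6, 0.6, 0.6, 0.6, 0.6, 0.6, 0.6],
)

```text
t: 38.8
ee_pos: [0.4745, -0.4037, 0.1142]
tcp_rot: [-0.002, 0.72, 0.694, -0.0]
contact_force: [-8.9, 9.1, 23.3]
gripper_width: 0.763
grasp_force: 70.9
```

Call:
servo_tool(
  linear=[
    [0, 0, -0.2],
    [0, 0, -0.2],
    [0, 0, -0.2],
    [0, 0, -0.2],
    [0, 0, -0.2],
    [0, 0, -1],
    [0, 0, -3],
    [0, 0, -6],
    [0, 0, -9],
    [0, 0, -11],
  ],
  angular=[
    [0, 0, 0],
    [0, 0, 0],
    [0, 0, 0],
    [0, 0, 0],
    [0, 0, 0],
    [0, 0, 0],
    [0, 0, 0],
    [0, 0, 0],
    [0, 0, 0],
    [0, 0, 0],
  ],
  jaw=[0.6, 0.3, 0.2, 0, 0, 0, 0, 0, 0, 0],
)

```text
t: 39.63
ee_pos: [0.4752, -0.4045, 0.2225]
tcp_rot: [0.002, 0.72, 0.694, -0.0]
contact_force: [1.7, -0.7, 0.2]
gripper_width: 0.996
grasp_force: 0.0
```

Call:
servo_tool(
  linear=[
    [0, 0, -1],
    [0, 0, -1.5],
    [0, 0, -1.5],
    [0, 0, -1.5],
  ],
  angular=[
    [0, 0, 0],
    [0, 0, 0],
    [0, 0, 0],
    [0, 0, 0],
  ],
  jaw=[0, 0, 0, 0],
)

```text
t: 39.97
ee_pos: [0.4738, -0.4031, 0.2328]
tcp_rot: [-0.001, 0.72, 0.694, -0.0]
contact_force: [-0.2, 0.6, -0.5]
gripper_width: 1.0
grasp_force: 0.0
```

```bash
python3 - <<'E'
from h import *
snap("wrist");im,cm=snap("wrist"); stripe(im,cm,'orange',(.4757,-.405),z=.085)
im,cm=snap("top")
for c,q in(('green',(.585,.04)),('blue',(.585,.13))): stripe(im,cm,c,q,rad=.05)
delta((.5850,.0400,.184),0)
E
```

```text
orange xy [ 0.4745 -0.4031] r 0.0342 pca -10.2 mean -17.1 tip -15.0 box 9x31 n474
green xy [0.5854 0.0408] r 0.0340 pca -1.0 mean -4.1 tip -3.0 box 31x14 n38
blue xy [0.5862 0.1279] r 0.0340 pca -3.8 mean -1.9 tip -2.0 box 31x14 n40
t 40.1 lin cm [44.66  9.54 -0.51] ang [-0.003 -0.003 -0.036] j6 -0.78
```

Call:
servo_tool(
  linear=[
    [1.5, 0.3, 0],
    [5, 1.1, 0],
    [9, 1.9, 0],
    [13, 2.8, 0],
    [17, 3.6, 0],
    [21, 4.5, 0],
    [25, 5.3, 0],
    [29, 6.2, 0],
    [33, 7, 0],
    [37, 7.9, 0],
  ],
  angular=[
    [0, 0, -0.01],
    [0, 0, -0.02],
    [0, 0, -0.03],
    [0, 0, -0.03],
    [0, 0, -0.03],
    [0, 0, -0.03],
    [0, 0, -0.03],
    [0, 0, -0.03],
    [0, 0, -0.03],
    [0, 0, -0.03],
  ],
  jaw=[0, 0, 0, 0, 0, 0, 0, 0, 0, 0],
)

```text
t: 40.95
ee_pos: [0.5659, -0.0337, 0.2334]
tcp_rot: [-0.001, 0.709, 0.705, -0.0]
contact_force: [0.9, -0.4, -0.1]
gripper_width: 1.0
grasp_force: 0.0
```

Call:
servo_tool(
  linear=[
    [3.2, 0.6, 0],
    [5.5, 1.1, 0],
    [7, 1.3, 0],
    [7.6, 1.4, 0],
    [7.6, 1.4, 0],
    [7.6, 1.4, 0],
    [7.6, 1.4, 0],
  ],
  angular=[
    [0, 0, 0],
    [0, 0, 0],
    [0, 0, 0],
    [0, 0, 0],
    [0, 0, 0],
    [0, 0, 0],
    [0, 0, 0],
  ],
  jaw=[0, 0, 0, 0, 0, 0, 0],
)

```text
t: 41.53
ee_pos: [0.5807, 0.0384, 0.2339]
tcp_rot: [-0.0, 0.71, 0.705, -0.0]
contact_force: [-0.7, -0.2, -1.0]
gripper_width: 0.998
grasp_force: 0.0
```

```bash
python3 - <<'E'
from h import *
snap("wrist");im,cm=snap("wrist"); stripe(im,cm,'green',(.585,.04))
delta((.585,.040,.0525),0)
E
```

```text
green xy [0.5845 0.041 ] r 0.0339 pca 0.8 mean -4.7 tip -2.9 box 9x31 n469
t 41.6 lin cm [ 0.2   0.41 12.77] ang [-0.     0.    -0.008] j6 -0.05
```

Call:
servo_tool(
  linear=[
    [0.2, 0.4, 1.5],
    [0.2, 0.4, 4],
    [0.2, 0.4, 7],
    [0.2, 0.4, 9.8],
    [0.2, 0.4, 11.5],
    [0.2, 0.4, 12.4],
    [0.2, 0.4, 12.8],
    [0.2, 0.4, 12.8],
    [0.2, 0.4, 12.8],
    [0.2, 0.4, 12.8],
  ],
  angular=[
    [0, 0, 0],
    [0, 0, 0],
    [0, 0, 0],
    [0, 0, 0],
    [0, 0, 0],
    [0, 0, 0],
    [0, 0, 0],
    [0, 0, 0],
    [0, 0, 0],
    [0, 0, 0],
  ],
  jaw=[0, 0, 0, 0, 0, 0, 0, 0, 0.6, 0.6],
)

```text
t: 42.47
ee_pos: [0.5862, 0.0409, 0.1084]
tcp_rot: [0.001, 0.709, 0.705, 0.001]
contact_force: [-6.5, 0.6, 2.5]
gripper_width: 0.76
grasp_force: 68.3
```

Call:
servo_tool(
  linear=[
    [0, 0, 0],
    [0, 0, 0],
    [0, 0, 0],
    [0, 0, -1],
    [0, 0, -3.5],
    [0, 0, -7],
    [0, 0, -9.5],
    [0, 0, -11],
    [0, 0, -11.5],
    [0, 0, -11.5],
  ],
  angular=[
    [0, 0, 0],
    [0, 0, 0],
    [0, 0, 0],
    [0, 0, 0],
    [0, 0, 0],
    [0, 0, 0],
    [0, 0, 0],
    [0, 0, 0],
    [0, 0, 0],
    [0, 0, 0],
  ],
  jaw=[0.6, 0.6, 0.6, 0.6, 0.6, 0.6, 0.6, 0.6, 0.6, 0.6],
)

```text
t: 43.3
ee_pos: [0.5856, 0.0413, 0.2227]
tcp_rot: [0.001, 0.709, 0.705, 0.001]
contact_force: [0.2, -0.6, -3.0]
gripper_width: 0.762
grasp_force: 67.4
```

```bash
python3 - <<'E'
from h import *
for i in range(2): get_image("top")
print(pose()[1]);delta((.4924,-.3205,.166),-2)
E
```

```text
[0.5838791  0.04129933 0.21962499]
t 43.4 lin cm [-3.623e+01 -8.930e+00 -1.000e-02] ang [-0.003 -0.     0.029] j6 -0.04
```

Call:
servo_tool(
  linear=[
    [-1.5, -0.4, 0],
    [-5, -1.2, 0],
    [-9, -2.2, 0],
    [-13, -3.2, 0],
    [-17, -4.2, 0],
    [-21, -5.2, 0],
    [-25, -6.2, 0],
    [-29, -7.1, 0],
    [-32.5, -8, 0],
    [-35, -8.6, 0],
  ],
  angular=[
    [0, 0, 0],
    [0, 0, 0],
    [0, 0, 0.01],
    [0, 0, 0.02],
    [0, 0, 0.03],
    [0, 0, 0.03],
    [0, 0, 0.03],
    [0, 0, 0.03],
    [0, 0, 0.03],
    [0, 0, 0.03],
  ],
  jaw=[0.6, 0.6, 0.6, 0.6, 0.6, 0.6, 0.6, 0.6, 0.6, 0.6],
)

```text
t: 44.23
ee_pos: [0.4946, -0.3106, 0.2185]
tcp_rot: [-0.002, 0.72, 0.694, -0.001]
contact_force: [0.5, -0.8, -2.9]
gripper_width: 0.762
grasp_force: 67.4
```

Call:
servo_tool(
  linear=[
    [-1, -0.3, 0],
    [-1.2, -0.3, 1],
    [-1.2, -0.3, 3],
    [-1.2, -0.3, 5.5],
    [-1.2, -0.3, 7.5],
    [-1.2, -0.3, 8.5],
    [-1.2, -0.3, 9],
    [-1.2, -0.3, 9],
    [-1.2, -0.3, 9],
    [-1.2, -0.3, 9],
  ],
  angular=[
    [0, 0, 0],
    [0, 0, 0],
    [0, 0, 0],
    [0, 0, 0],
    [0, 0, 0],
    [0, 0, 0],
    [0, 0, 0],
    [0, 0, 0],
    [0, 0, 0],
    [0, 0, 0],
  ],
  jaw=[0.6, 0.6, 0.6, 0.6, 0.6, 0.6, 0.6, 0.6, 0.6, 0.6],
)

```text
t: 45.07
ee_pos: [0.4947, -0.3206, 0.1326]
tcp_rot: [0.001, 0.72, 0.694, 0.0]
contact_force: [0.6, 0.1, -2.3]
gripper_width: 0.762
grasp_force: 67.4
```

```bash
python3 - <<'E'
from h import *
get_image("top")
print(pose()[1]);delta((.4924,-.3205,.060),-2)
E
```

```text
[ 0.49470709 -0.32078503  0.13290904]
t 45.1 lin cm [ 0.02 -0.24  1.9 ] ang [ 0.003  0.002 -0.001] j6 -0.66
```

Call:
servo_tool(
  linear=[
    [0, -0.1, 0.5],
    [0, -0.2, 1],
    [0, -0.2, 1.4],
    [0, -0.2, 1.7],
    [0, -0.2, 1.8],
    [0, -0.2, 1.8],
    [0, -0.2, 1.8],
  ],
  angular=[
    [0, 0, 0],
    [0, 0, 0],
    [0, 0, 0],
    [0, 0, 0],
    [0, 0, 0],
    [0, 0, 0],
    [0, 0, 0],
  ],
  jaw=[0.6, 0.6, 0.6, 0.6, 0.6, 0.6, 0.6],
)

```text
t: 45.7
ee_pos: [0.4913, -0.32, 0.1134]
tcp_rot: [-0.0, 0.72, 0.694, -0.0]
contact_force: [-2.2, 1.1, 2.1]
gripper_width: 0.758
grasp_force: 67.7
```

Touching lightly. Release and rise.

Call:
servo_tool(
  linear=[
    [0, 0, 0],
    [0, 0, 0],
    [0, 0, 0],
    [0, 0, 0],
    [0, 0, 0],
    [0, 0, -1],
    [0, 0, -3],
    [0, 0, -6],
    [0, 0, -9],
    [0, 0, -11],
  ],
  angular=[
    [0, 0, 0],
    [0, 0, 0],
    [0, 0, 0],
    [0, 0, 0],
    [0, 0, 0],
    [0, 0, 0],
    [0, 0, 0],
    [0, 0, 0],
    [0, 0, 0],
    [0, 0, 0],
  ],
  jaw=[0.3, 0.2, 0, 0, 0, 0, 0, 0, 0, 0],
)

```text
t: 46.53
ee_pos: [0.4926, -0.3209, 0.2271]
tcp_rot: [0.002, 0.72, 0.694, 0.0]
contact_force: [0.8, 0.2, 0.5]
gripper_width: 1.002
grasp_force: 0.0
```

Call:
servo_tool(
  linear=[
    [0, 0, -1],
    [0, 0, -1.5],
    [0, 0, -1.5],
    [0, 0, -1.5],
  ],
  angular=[
    [0, 0, 0],
    [0, 0, 0],
    [0, 0, 0],
    [0, 0, 0],
  ],
  jaw=[0, 0, 0, 0],
)

```text
t: 46.87
ee_pos: [0.491, -0.3197, 0.2371]
tcp_rot: [-0.001, 0.72, 0.694, -0.0]
contact_force: [0.1, -0.4, -0.7]
gripper_width: 1.004
grasp_force: 0.0
```

```bash
python3 - <<'E'
from h import *
snap("wrist");im,cm=snap("wrist")
for c,q in(('green',(.49,-.32)),('orange',(.475,-.405))): stripe(im,cm,c,q,z=.085,rad=.05)
im,cm=snap("top"); stripe(im,cm,'blue',(.585,.13),rad=.08)
delta((.585,.1277,.184),4)
E
```

```text
green xy [ 0.4915 -0.3197] r 0.0340 pca -2.1 mean -7.8 tip -5.7 box 9x31 n467
orange xy [ 0.4745 -0.4006] r 0.0367 pca -10.3 mean -25.2 tip -20.8 box 9x32 n339
blue xy [0.5862 0.1279] r 0.0340 pca -8.8 mean -3.8 tip -4.5 box 31x19 n42
t 47.0 lin cm [45.02  7.82 -0.11] ang [-0.003 -0.003 -0.106] j6 -0.66
```

Call:
servo_tool(
  linear=[
    [1.5, 0.3, 0],
    [5, 0.9, 0],
    [9, 1.6, 0],
    [13, 2.3, 0],
    [17, 3, 0],
    [21, 3.7, 0],
    [25, 4.4, 0],
    [29, 5, 0],
    [33, 5.7, 0],
    [37, 6.4, 0],
  ],
  angular=[
    [0, 0, 0],
    [0, 0, 0],
    [0, 0, 0],
    [0, 0, 0],
    [0, 0, 0],
    [0, 0, 0],
    [0, 0, 0],
    [0, 0, 0],
    [0, 0, 0],
    [0, 0, 0],
  ],
  jaw=[0, 0, 0, 0, 0, 0, 0, 0, 0, 0],
)

```text
t: 47.85
ee_pos: [0.568, 0.0503, 0.2373]
tcp_rot: [-0.001, 0.72, 0.694, -0.0]
contact_force: [0.0, -0.9, 0.9]
gripper_width: 0.998
grasp_force: 0.0
```

Call:
servo_tool(
  linear=[
    [3.5, 0.6, 0],
    [6, 1, 0],
    [7.5, 1.3, 0],
    [8, 1.4, 0],
    [8, 1.4, 0],
    [8, 1.4, 0],
    [8, 1.4, 0],
  ],
  angular=[
    [0, 0, 0],
    [0, 0, 0],
    [0, 0, 0],
    [0, 0, 0],
    [0, 0, 0],
    [0, 0, 0],
    [0, 0, 0],
  ],
  jaw=[0, 0, 0, 0, 0, 0, 0],
)

```text
t: 48.43
ee_pos: [0.5855, 0.1253, 0.2379]
tcp_rot: [-0.0, 0.72, 0.694, -0.001]
contact_force: [0.0, -0.1, 0.5]
gripper_width: 1.0
grasp_force: 0.0
```

```bash
python3 - <<'E'
from h import *
snap("wrist");im,cm=snap("wrist"); stripe(im,cm,'blue',(.585,.128))
delta((.585,.1277,.0525),-2)
E
```

```text
blue xy [0.5848 0.1283] r 0.0339 pca 0.3 mean -4.5 tip -2.7 box 31x9 n453
t 48.5 lin cm [ 0.25 -0.07 13.17] ang [-0.     0.    -0.003] j6 0.13
```

Call:
servo_tool(
  linear=[
    [0.2, -0.1, 1.5],
    [0.2, -0.1, 4],
    [0.2, -0.1, 7],
    [0.2, -0.1, 9.8],
    [0.2, -0.1, 11.8],
    [0.2, -0.1, 12.8],
    [0.2, -0.1, 13.2],
    [0.2, -0.1, 13.2],
    [0.2, -0.1, 13.2],
    [0.2, -0.1, 13.2],
  ],
  angular=[
    [0, 0, 0],
    [0, 0, 0],
    [0, 0, 0],
    [0, 0, 0],
    [0, 0, 0],
    [0, 0, 0],
    [0, 0, 0],
    [0, 0, 0],
    [0, 0, 0],
    [0, 0, 0],
  ],
  jaw=[0, 0, 0, 0, 0, 0, 0, 0, 0.6, 0.6],
)

```text
t: 49.37
ee_pos: [0.5862, 0.1288, 0.1086]
tcp_rot: [0.001, 0.72, 0.694, 0.001]
contact_force: [-5.3, -1.1, 1.6]
gripper_width: 0.759
grasp_force: 68.3
```

Call:
servo_tool(
  linear=[
    [0, 0, 0],
    [0, 0, 0],
    [0, 0, 0],
    [0, 0, -1],
    [0, 0, -3.5],
    [0, 0, -7],
    [0, 0, -9.5],
    [0, 0, -11],
    [0, 0, -11.5],
    [0, 0, -11.5],
  ],
  angular=[
    [0, 0, 0],
    [0, 0, 0],
    [0, 0, 0],
    [0, 0, 0],
    [0, 0, 0],
    [0, 0, 0],
    [0, 0, 0],
    [0, 0, 0],
    [0, 0, 0],
    [0, 0, 0],
  ],
  jaw=[0.6, 0.6, 0.6, 0.6, 0.6, 0.6, 0.6, 0.6, 0.6, 0.6],
)

```text
t: 50.2
ee_pos: [0.5853, 0.129, 0.2229]
tcp_rot: [0.001, 0.72, 0.694, 0.001]
contact_force: [0.6, 0.1, -2.2]
gripper_width: 0.76
grasp_force: 67.3
```

```bash
python3 - <<'E'
from h import *
for i in range(2): get_image("top")
print(pose()[1]);delta((.5091,-.236,.166),-2)
E
```

```text
[0.58360176 0.12875742 0.2196705 ]
t 50.3 lin cm [-3.672e+01 -6.130e+00  1.000e-02] ang [-0.003  0.    -0.001] j6 0.14
```

Call:
servo_tool(
  linear=[
    [-1.5, -0.3, 0],
    [-5, -0.8, 0],
    [-9, -1.5, 0],
    [-13, -2.2, 0],
    [-17, -2.8, 0],
    [-21, -3.5, 0],
    [-25, -4.2, 0],
    [-29, -4.8, 0],
    [-33, -5.5, 0],
    [-35.5, -5.9, 0],
  ],
  angular=[
    [0, 0, 0],
    [0, 0, 0],
    [0, 0, 0],
    [0, 0, 0],
    [0, 0, 0],
    [0, 0, 0],
    [0, 0, 0],
    [0, 0, 0],
    [0, 0, 0],
    [0, 0, 0],
  ],
  jaw=[0.6, 0.6, 0.6, 0.6, 0.6, 0.6, 0.6, 0.6, 0.6, 0.6],
)

```text
t: 51.13
ee_pos: [0.5104, -0.2273, 0.2191]
tcp_rot: [-0.001, 0.721, 0.693, -0.001]
contact_force: [0.7, -0.0, -2.8]
gripper_width: 0.765
grasp_force: 67.2
```

Call:
servo_tool(
  linear=[
    [-1, -0.2, 0],
    [-1.2, -0.2, 1],
    [-1.2, -0.2, 3],
    [-1.2, -0.2, 5.5],
    [-1.2, -0.2, 7.5],
    [-1.2, -0.2, 8.5],
    [-1.2, -0.2, 9],
    [-1.2, -0.2, 9],
    [-1.2, -0.2, 9],
    [-1.2, -0.2, 9],
  ],
  angular=[
    [0, 0, 0],
    [0, 0, 0],
    [0, 0, 0],
    [0, 0, 0],
    [0, 0, 0],
    [0, 0, 0],
    [0, 0, 0],
    [0, 0, 0],
    [0, 0, 0],
    [0, 0, 0],
  ],
  jaw=[0.6, 0.6, 0.6, 0.6, 0.6, 0.6, 0.6, 0.6, 0.6, 0.6],
)

```text
t: 51.97
ee_pos: [0.5117, -0.236, 0.1326]
tcp_rot: [0.001, 0.72, 0.694, 0.0]
contact_force: [0.3, -0.2, -3.4]
gripper_width: 0.761
grasp_force: 67.2
```

```bash
python3 - <<'E'
from h import *
get_image("top")
print(pose()[1]);delta((.5091,-.236,.060),-2)
E
```

```text
[ 0.51179299 -0.23616684  0.13281227]
t 52.0 lin cm [ 0.01 -0.27  1.89] ang [ 0.003  0.002 -0.001] j6 -0.52
```

Call:
servo_tool(
  linear=[
    [0, -0.1, 0.5],
    [0, -0.2, 1],
    [0, -0.2, 1.4],
    [0, -0.2, 1.7],
    [0, -0.2, 1.8],
    [0, -0.2, 1.8],
    [0, -0.2, 1.8],
    [0, -0.2, 1.8],
  ],
  angular=[
    [0, 0, 0],
    [0, 0, 0],
    [0, 0, 0],
    [0, 0, 0],
    [0, 0, 0],
    [0, 0, 0],
    [0, 0, 0],
    [0, 0, 0],
  ],
  jaw=[0.6, 0.6, 0.6, 0.6, 0.6, 0.6, 0.6, 0.6],
)

```text
t: 52.68
ee_pos: [0.5083, -0.2356, 0.1136]
tcp_rot: [-0.001, 0.72, 0.694, -0.0]
contact_force: [-4.1, 1.5, 5.1]
gripper_width: 0.759
grasp_force: 67.7
```

Call:
servo_tool(
  linear=[
    [0, 0, 0],
    [0, 0, 0],
    [0, 0, 0],
    [0, 0, 0],
    [0, 0, 0],
    [0, 0, -1],
    [0, 0, -3],
    [0, 0, -6],
    [0, 0, -9],
    [0, 0, -11],
  ],
  angular=[
    [0, 0, 0],
    [0, 0, 0],
    [0, 0, 0],
    [0, 0, 0],
    [0, 0, 0],
    [0, 0, 0],
    [0, 0, 0],
    [0, 0, 0],
    [0, 0, 0],
    [0, 0, 0],
  ],
  jaw=[0.3, 0.2, 0, 0, 0, 0, 0, 0, 0, 0],
)

```text
t: 53.52
ee_pos: [0.5097, -0.2363, 0.227]
tcp_rot: [0.002, 0.72, 0.694, 0.001]
contact_force: [0.8, -1.3, 0.6]
gripper_width: 0.994
grasp_force: 0.0
```

Call:
servo_tool(
  linear=[
    [0.5, -1, -2],
    [1.5, -2, -5],
    [3, -3, -8],
    [5, -4, -11],
    [7, -5, -13],
    [8.5, -6, -14],
    [9.5, -7, -14],
    [10, -7.5, -14],
    [10, -7.5, -14],
    [10, -7.5, -14],
  ],
  angular=[
    [0, 0, 0],
    [0, 0, 0],
    [0, 0, 0],
    [0, 0, 0],
    [0, 0, 0],
    [0, 0, 0],
    [0, 0, 0],
    [0, 0, 0],
    [0, 0, 0],
    [0, 0, 0],
  ],
  jaw=[0, 0, 0, 0, 0, 0, 0, 0, 0, 0],
)

```text
t: 54.35
ee_pos: [0.4371, -0.133, 0.3631]
tcp_rot: [0.0, 0.72, 0.694, -0.0]
contact_force: [0.3, -1.4, -1.3]
gripper_width: 1.0
grasp_force: 0.0
```

```bash
python3 - <<'E'
from h import *
im,cm=snap("scene","s2"); t,tm=snap("top","t2")
for c,q in(('green',(.49,-.32)),('orange',(.475,-.405))): stripe(t,tm,c,q,z=.085,rad=.05)
E
```

```text
orange xy [ 0.4751 -0.4017] r 0.0347 pca -11.8 mean -16.7 tip -15.7 box 7x29 n30
```

View pics/s2.png

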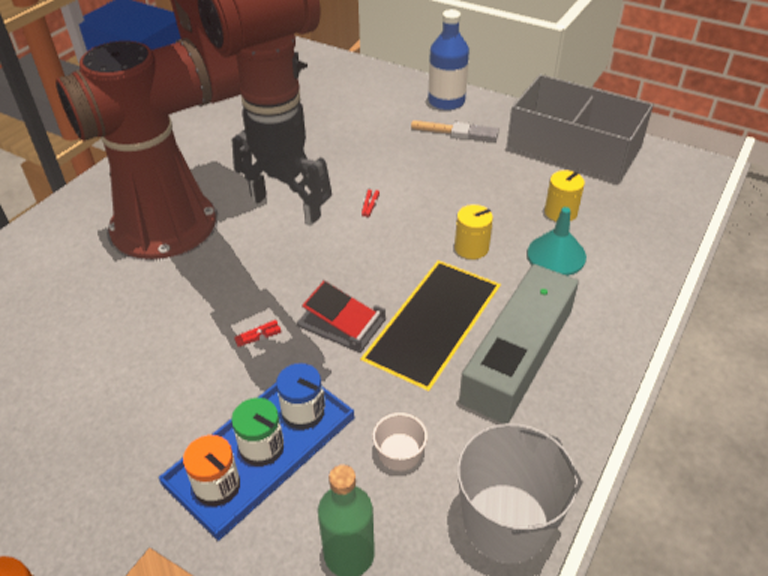

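View pics/t2.png

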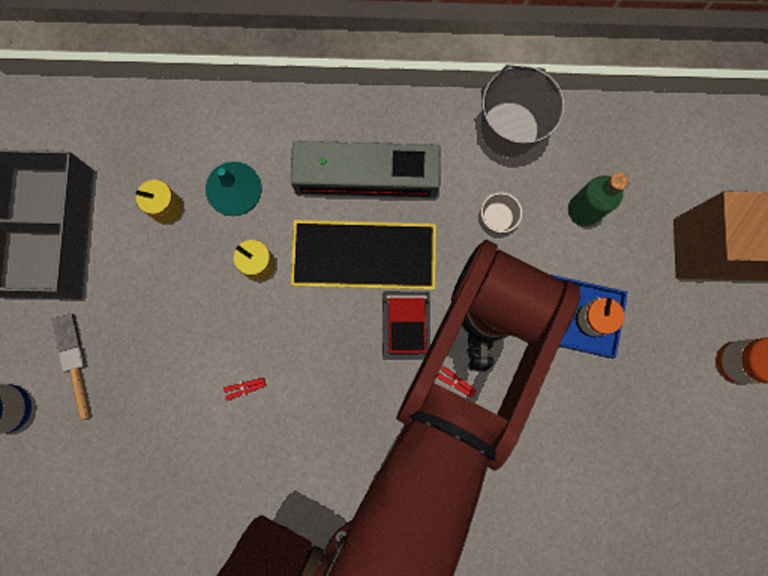

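The scene picture shows orange (208,465), green (256,430) and blue (299,395) upright in the tray. The treadle at (342,308) is up, the arm is clear, and nothing else has moved.

```bash
python3 -c "
from cell import *
print(finish_job())"
```

```text
the job is handed in; nothing more can be done
None
```

All three canisters were logged on the mat, facing the reader, with the treadle held down for about 2 s. They now stand upright in the blue tray, the treadle is back up, nothing else looks moved, and the job is handed in; no verdict came back.

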